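# Make up kit wheel sets on an indexing carousel

## Task

Make up the robot-kit wheel sets on the carousel, taking the wheels on the table (two or three of them) from widest to narrowest: thread each wheel, hub upwards, fully home down the post at the pointer, thread a collar down on top of its hub, then push the carousel round anticlockwise (seen from above) by exactly one stop, so that the next empty post comes to the pointer. Do so after the last wheel too, and leave the other things on the table undisturbed; a collar left over is not needed.

Things in the scene. Friction and masses are not known exactly. Their poses are not given: they have to be found in the camera images.
- wheel_l_c (a point): The widest of the robot-kit wheels (120 mm diameter): black tyre, orange centre; a disc 26 mm high lying flat, with a round hub 36 mm in diameter rising another 30 mm from its middle (56 mm high in all) and a 24 mm bore right through. Grip it by the hub. The point is on its axis, half-way up (28 mm above its underside); z points up out of the hub. None when this wheel is absent.
- wheel_m_c (a point): The middle one of the robot-kit wheels (96 mm diameter): black tyre, orange centre; a disc 26 mm high lying flat, with a round hub 36 mm in diameter rising another 30 mm from its middle (56 mm high in all) and a 24 mm bore right through. Grip it by the hub. The point is on its axis, half-way up (28 mm above its underside); z points up out of the hub. None when this wheel is absent.
- wheel_s_c (a point): The narrowest of the robot-kit wheels (72 mm diameter): black tyre, orange centre; a disc 26 mm high lying flat, with a round hub 36 mm in diameter rising another 30 mm from its middle (56 mm high in all) and a 24 mm bore right through. Grip it by the hub. The point is on its axis, half-way up (28 mm above its underside); z points up out of the hub. None when this wheel is absent.
- collar_a_c (a point): One of three equal plain grey collars (rings): 56 mm outside, 24 mm bore, 26 mm high, lying flat on the table, either face up. The point is its centre, 13 mm above its underside.
- collar_b_c (a point): One of three equal plain grey collars (rings): 56 mm outside, 24 mm bore, 26 mm high, lying flat on the table, either face up. The point is its centre, 13 mm above its underside.
- collar_c_c (a point): One of three equal plain grey collars (rings): 56 mm outside, 24 mm bore, 26 mm high, lying flat on the table, either face up. The point is its centre, 13 mm above its underside.
- axis (a point): The carousel's turning axis, at the level of the plate's upper face (62 mm above the table). The carousel is a round aluminium index plate, 304 mm in diameter, on a fixed grey base with a low arm and a white-tipped pointer block reaching out on the robot's side. Its place and heading change from start to start.
- knob0 (a point): Top of one of the plate's four upright black push knobs, one half-way (45 degrees) between each two posts: plain pins 16 mm in diameter, 50 mm tall (tops 112 mm above the table), 135 mm from the axis. Push one sideways to turn the plate. At the start this one is 45 degrees clockwise of the pointer, seen from above.
- load_stop (a point): Fixed point, 90 mm from the axis on the pointer's side, on the plate's upper face (62 mm above the table): where the foot of a post stands when it is at the pointer. x points from the pointer towards the axis, z up.
- next_stop (a point): Fixed point 90 mm from the axis, on the plate's upper face: where that post stands one stop (a quarter turn anticlockwise seen from above) further on; seen from the robot it is on the right-hand side of the carousel.
- post0 (a point): Foot (at the plate's upper face) of one of the four upright steel posts on the plate: 18 mm in diameter, 97 mm tall with a tapered top, 90 mm from the axis, a quarter turn apart. At the start all are empty and one is at the pointer.
- post1 (a point): Foot (at the plate's upper face) of one of the four upright steel posts on the plate: 18 mm in diameter, 97 mm tall with a tapered top, 90 mm from the axis, a quarter turn apart. At the start all are empty and one is at the pointer.
- post2 (a point): Foot (at the plate's upper face) of one of the four upright steel posts on the plate: 18 mm in diameter, 97 mm tall with a tapered top, 90 mm from the axis, a quarter turn apart. At the start all are empty and one is at the pointer.
- post3 (a point): Foot (at the plate's upper face) of one of the four upright steel posts on the plate: 18 mm in diameter, 97 mm tall with a tapered top, 90 mm from the axis, a quarter turn apart. At the start all are empty and one is at the pointer.
- plate (a joint): Turn of the index plate in rad, about 0 at the start, growing anticlockwise seen from above, without end stops. A detent holds it at each quarter turn (0, 1.571, 3.142, 4.712): up to about 6 N on a knob pushes it out, hardest some 22 degrees on; past 45 degrees it draws itself into the next detent and stays.
- panel_small: White perforated panel, 80 x 64 x 9 mm. Loose on the table, not part of the job: leave it where it is. Origin at the middle of its underside.
- controller: White control box of a robot kit, 100 x 75 x 35 mm. Loose on the table, not part of the job: leave it where it is. Origin at the middle of its underside.
- beam: Blue perforated beam, 128 x 16 x 16 mm. Loose on the table, not part of the job: leave it where it is. Origin at the middle of its underside.
- gear: Grey gear wheel, 46 mm across, 10 mm high. Loose on the table, not part of the job: leave it where it is. Origin at the middle of its underside.
- screwdriver: Screwdriver, 180 mm long. Loose on the table, not part of the job: leave it where it is. Origin at the middle of its underside.
There are look-alikes about, which are no part of the job. Leave any blue look-alike of the part that bears wheel_m_c alone.

How it is judged:
By the outcome, as a careful person would: the job done as asked, in the order asked, and still so for the second after the job is handed in, with the robot touching nothing.
Of wheel_l, wheel_m, wheel_s only 2 to 3 are there at a start; the rules pass over those that are not, and their reading is None.
At some moment in a run one of wheel_l, wheel_m, wheel_s, collar_a, collar_b, collar_c may be knocked a few centimetres aside while the robot is not near it.
It also fails if it takes over 210 s, if anything falls off the work surface, if the arm or the gripper's body presses on something with over 40 N, if the wrist force passes 120 N, or if a joint passes its speed limit or range.

## Robot

A 6-joint arm with a two-finger parallel gripper is mounted at the origin on the work surface. World frame = base frame: x ahead of the robot, y to its left, z up, the work surface at z = 0. Lengths are in m, angles in rad, forces in N, time in s.
With the tool pointing down it reaches from about 0.35 to 0.875 m from the base axis. Payload 4.2 kg.
Tool frame: the origin (TCP) lies midway between the tips of the shut fingers; the grasp point (between the pads) lies env.grip_point_offset behind it (env.grip_point_offset is the distance from the TCP to the grasp point, in m); z points along the fingers, y is the line along which they close (so a half turn about z gives the same grasp; the last joint's range is limited). The gripper opens to 87 mm and grips with 3 to 60 N. Pads are 19 mm wide; open, the fingers measure 117 mm over their backs; the gripper's body (75 mm by 190 mm) begins 51 mm behind the grasp point.
Start: joints at [1.567, 0.385, 0.008, 0, -1.194, -0.259], TCP at [0.162, 0.604, 0.223] pointing down, gripper open.
Joint ranges: [-3.14, 3.14], [-1.21, 2.06], [-1.07, 1.41], [-3.16, 2.05], [-2.99, -0.16], [-3.1, 3.1]. Speed limits (rad/s): [2.79, 2.79, 3.14, 3.14, 3.14, 3.14].

## Interface

Orientations are given as a unit quaternion [x, y, z, w].
In Python, from workcell import get_state, imaging, env gives the robot as it stands. The module is installed in compiled form; this text tells all that it offers.
- The arm moves only by the tool arm_command, never from a script. Its argument "increments" is a list of rows, each a list of 3 entries, a list of its own where there are three numbers: the shift along the world's x, y, z in m, then the turn about the world's z in degrees, then the opening, from 0 (shut) to 1 (fully open). In form: [[[dx, dy, dz], roll, hand], ...]. A call has 1 to 10 rows; each row is the pose to reach, as a shift and turn from the pose commanded when the call began; what a row does not reach only later rows make up. A row lasts 1/12 s, in which the tool goes at most 41.7 mm and 7.16 degrees, less where a joint would pass 70% of its speed; a pose out of reach is approached as far as the arm can. A call with a gripper value outside its range is refused whole. The fingers move at their own pace and stop on an object; "newtons" is the grip in N (left out, the last holds). Time passes only in rows, so rows that repeat a pose let the fingers close. It gives the time, the measured TCP pose, the force, the opening and the grip force at its end, in the units of the state.
- get_state(): the state, without advancing time (a new reading comes with each control period).
- imaging.camera(name): name is "side" or "top"; returns a dict with "pixels" (384x512x3 uint8, red, green, blue), "intrinsics" (3x3 intrinsics, pixels), "distortion" ([k1, k2, p1, p2, k3] as OpenCV has them; the pictures are not rectified), "rvec" (rotation vector, rad) and "tvec" (3), from world to camera coordinates, as OpenCV has them. Camera axes: x right, y down, z forward; pixel columns grow to the right and rows downward; lengths in m; the calibration is good to about 2 mm. A picture is of the moment at which its call begins. There is no depth.
- env.hand_in(): hands the job in; it is judged then, once.
The state is a dict: "t": time; "joints": joint angles; "joint_vel": joint speeds; "joint_efforts": joint torques, N m; "position": TCP position; "ee_rot": TCP orientation; "ft_force": force on the tool from outside, world axes, zero at the start; "moment": the same for the moment, N m; "width": finger opening in m; "grasp_force": force on a finger pad.
Only numpy, scipy, OpenCV 4.12 (cv2) and the standard library are available. Lean on these libraries where they do the work, as an engineer would, in place of code of your own. Each camera call takes 0.05 s, during which the arm holds its last target. There are 200 camera calls.

## Working session

There is one attempt and no reset: what is moved stays moved. The work goes in short steps, Python scripts to look and compute and a tool call to move; the robot and the scene stay as the last step left them, time stands still between calls to the robot, and variables do not carry over. Pictures are saved under pics/ and viewed, at most 14 in all, crops included, and the job is handed in when it is done.

Besides the shell and the picture viewer there is one more tool, called by a JSON object that holds its "api" and its "payload", one argument or row to a line. arm_command: Moves the arm, as the interface text tells. Its arguments: {"type":"object","properties":{"increments":{"type":"array"},"newtons":{"type":"number"}},"required":["increments"]}

```bash
mkdir -p pics; cat > h.py <<'E'
import numpy as np, cv2
from workcell import get_state, imaging, env
def snap(n,name):
    c=imaging.camera(n); np.savez(f'{name}.npz',**{k:np.array(v) for k,v in c.items()}); cv2.imwrite(f'pics/{name}.png',c['pixels'][:,:,::-1]); return c
def load(name): return dict(np.load(name+'.npz'))
def ray(c,uv):
    R=cv2.Rodrigues(np.array(c['rvec'],float))[0]; t=np.array(c['tvec'],float).ravel()
    p=cv2.undistortPoints(np.array([[uv]],float),np.array(c['intrinsics']),np.array(c['distortion']))[0,0]
    return -R.T@t, R.T@np.array([p[0],p[1],1.])
def atz(c,uv,z):
    o,d=ray(c,uv); return o+d*(z-o[2])/d[2]
def tri(c1,a,c2,b):
    o1,d1=ray(c1,a);o2,d2=ray(c2,b); d1/=np.linalg.norm(d1); d2/=np.linalg.norm(d2)
    s=np.linalg.lstsq(np.c_[d1,-d2],o2-o1,rcond=None)[0]
    p,q=o1+d1*s[0],o2+d2*s[1]; return (p+q)/2,np.linalg.norm(p-q)
def proj(c,P): return cv2.projectPoints(np.array(P,float).reshape(-1,3),np.array(c['rvec'],float),np.array(c['tvec'],float),np.array(c['intrinsics']),np.array(c['distortion']))[0].reshape(-1,2)
E
python3 - <<'E'
from h import *
s=get_state(); print({k:np.round(v,3).tolist() for k,v in s.items()}, env.grip_point_offset)
for n in('top','side'):
    c=snap(n,n+'0'); print(n,ray(c,(256,192)))
    cv2.imwrite(f'pics/{n}0b.png',cv2.resize(c['pixels'][:,:,::-1],(800,600),interpolation=cv2.INTER_CUBIC))
E
```

```text
{'t': 0.0, 'joints': [1.567, 0.386, 0.007, -0.0, -1.194, -0.259], 'joint_vel': [-0.002, -0.0, 0.0, 0.001, 0.002, 0.001], 'joint_efforts': [-0.001, -39.067, 18.74, 4.22, 0.011, -0.0], 'position': [0.162, 0.603, 0.221], 'ee_rot': [0.991, -0.131, -0.0, 0.001], 'ft_force': [0.277, 0.345, 0.441], 'moment': [-0.065, -0.032, 0.043], 'grasp_force': 0.0, 'width': 0.087} 0.0187
top (array([ 0.26439714, -0.0557356 ,  1.25346216]), array([ 0.21343079,  0.01781635, -0.9768068 ]))
side (array([0.3993906 , 0.86291633, 1.05809241]), array([ 0.05915467, -0.68081515, -0.73026833]))
```

View pics/top0b.png

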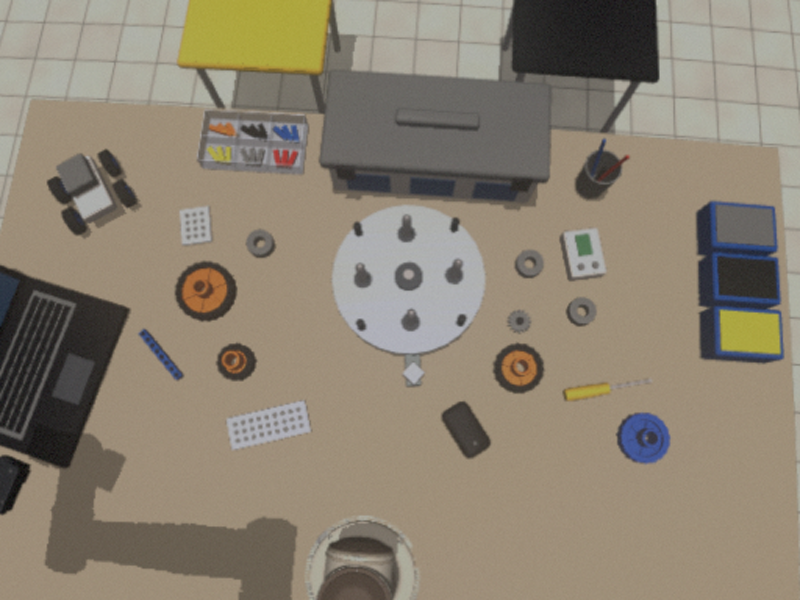

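View pics/side0b.png

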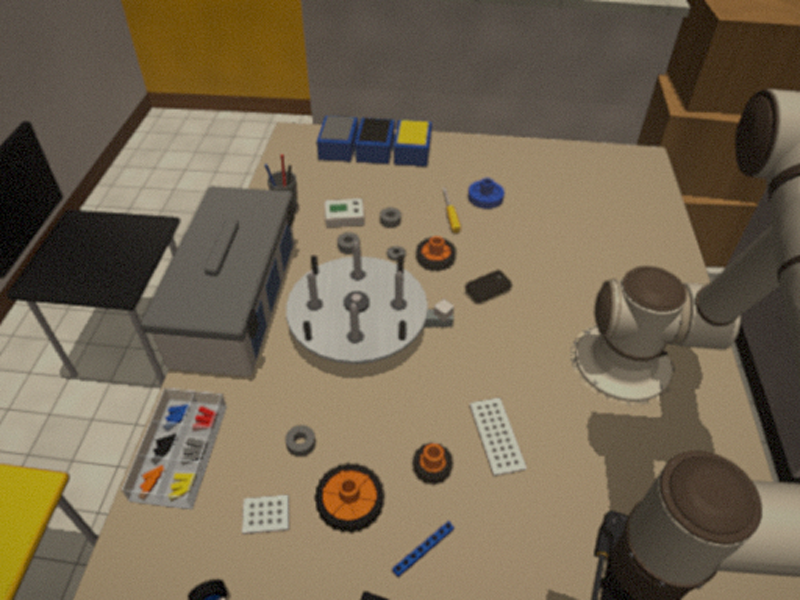

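The candidates in the 800x600 top view are:

- **Orange wheels:** L (205,290), S (236,361) and M (519,368).
- **Blue look-alike:** (644,438), to be left alone.
- **Collars:** (260,243), (529,263) and (581,311).
- **Grey gear, not a collar:** (519,321).

The pointer is at (413,372). Next I'll check these in close crops.

```bash
python3 - <<'E'
from h import *
def mos(n,cs,out,w=25):
    im=load(n)['pixels'][:,:,::-1]; tiles=[]
    for (u,v) in cs:
        u=int(u*.64);v=int(v*.64); t=im[v-w:v+w,u-w:u+w]; t=cv2.resize(t,(266,266),interpolation=cv2.INTER_CUBIC)
        cv2.putText(t,f'{u-w},{v-w}',(3,12),0,.4,(0,0,255)); tiles.append(t)
    tiles=tiles[:6]; cv2.imwrite(out,np.vstack([np.hstack(tiles[:3]),np.hstack(tiles[3:])]))
mos('top0',[(205,290),(236,361),(519,368),(260,243),(529,263),(581,311)],'pics/mt.png')
mos('side0',[(350,492),(433,460),(436,252),(300,440),(348,241),(390,217)],'pics/ms.png')
E
```

```text
(no output)
```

View pics/mt.png

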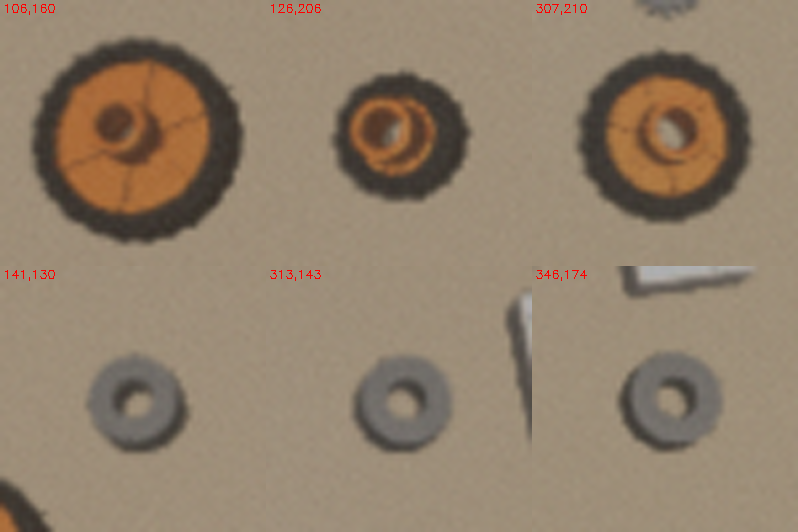

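View pics/ms.png

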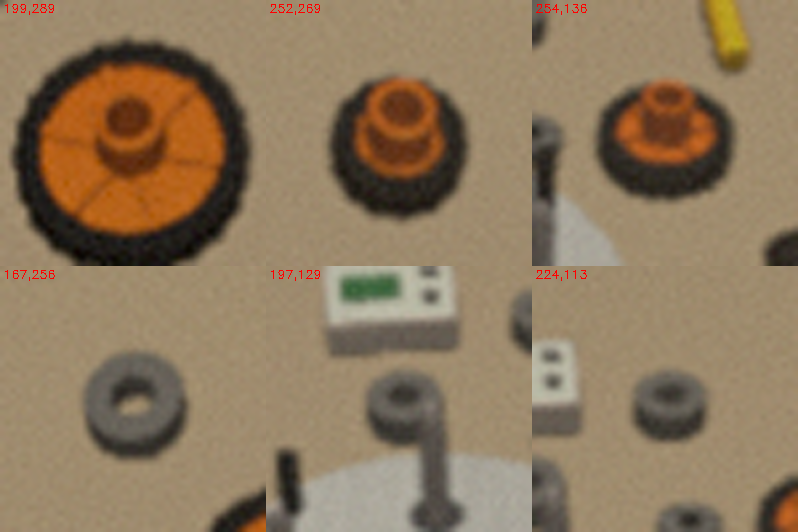

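The crops confirm the choices: three orange wheels with a hub each, and three plain collars. In `mt.png` the hub tops are at about (121,124), (381,130) and (672,131). Next I'll triangulate them, refine by silhouette and zoom on the carousel.

```bash
cat >> h.py <<'E'
from scipy.optimize import least_squares
A=np.linspace(0,2*np.pi,90,endpoint=False)
def circ(x,y,r,z): return np.c_[x+r*np.cos(A),y+r*np.sin(A),np.full(90,z)]
SH={'L':[(.06,0),(.06,.026),(.018,.056)],'M':[(.048,0),(.048,.026),(.018,.056)],'S':[(.036,0),(.036,.026),(.018,.056)],'C':[(.028,0),(.028,.026)]}
def pts(kind,x,y,z0=0): return np.vstack([circ(x,y,r,z+z0) for r,z in SH[kind]])
def hullc(c,kind,x,y,z0=0):
    ps=[]
    sh=SH[kind]; groups=[sh[:2]]+([[(.018,.026),(.018,.056)]] if len(sh)>2 else [])
    m=np.zeros((384*4,512*4),np.uint8)   # union of disc and hub silhouettes
    for g in groups:
        p=proj(c,np.vstack([circ(x,y,r,z+z0) for r,z in g]))
        cv2.fillConvexPoly(m,cv2.convexHull(np.round((p+.5)*4*16).astype(np.int32).reshape(-1,1,2))[:,0],1,shift=4)
    M=cv2.moments(m,True); return np.array([M['m10'],M['m01']])/M['m00']/4-.375, M['m00']/16
def obs(c,uv,thr=28,rad=34):
    im=cv2.GaussianBlur(np.array(c['pixels']),(0,0),.6).astype(float); u,v=np.round(uv).astype(int)
    y0,x0=max(v-rad,0),max(u-rad,0); w=im[y0:v+rad,x0:u+rad]; bg=np.median(im[max(v-60,0):v+60,max(u-60,0):u+60].reshape(-1,3),0)
    m=(np.abs(w-bg).max(2)>thr).astype(np.uint8)
    cn,_=cv2.findContours(m,cv2.RETR_EXTERNAL,cv2.CHAIN_APPROX_NONE)
    f=np.array([u-x0,v-y0],float); k=max(cn,key=lambda q:cv2.pointPolygonTest(q,tuple(f),True))
    mm=np.zeros_like(m); cv2.drawContours(mm,[k],-1,1,-1); M=cv2.moments(mm,True)
    return np.array([M['m10'],M['m01']])/M['m00']+[x0,y0],M['m00']
def locate(kind,views,xy,z0=0):
    o=[(c,)+obs(c,proj(c,[*xy,z0+.013])[0]) for c in views]
    f=lambda p:np.concatenate([hullc(c,kind,p[0],p[1],z0)[0]-m for c,m,_ in o])
    r=least_squares(f,xy,diff_step=1e-2); return r.x,np.round(f(r.x),2),[(int(a),int(hullc(c,kind,*r.x,z0)[1])) for c,_,a in o]
E
python3 - <<'E'
from h import *
t,s=load('top0'),load('side0')
T={'L':((106,160),(121,124),(199,289),(127,117)),'S':((126,206),(115,130),(252,269),(136,107)),'M':((307,210),(140,131),(254,136),(135,97)),
'Ca':((141,130),(135,132),(167,256),(134,128)),'Cb':((313,143),(139,132),(197,129),(137,130)),'Cc':((346,174),(140,131),(224,113),(139,127))}
for k,(a,b,c,d) in T.items():
    p,e=tri(t,np.array(a)+np.array(b)/5.32-.5,s,np.array(c)+np.array(d)/5.32-.5)
    print(k,p.round(4),round(e,4))
    for nm,v in(('both',[t,s]),('top',[t]),('side',[s])):
        try: r=locate(k[0],v,p[:2]); print('   ',nm,r[0].round(4),r[1],r[2])
        except Exception as ex: print(nm,ex)
for n,(x,y,w,h) in {'top0':(200,120,120,130),'side0':(175,150,120,90)}.items():
    im=load(n)['pixels'][y:y+h,x:x+w,::-1]; k=min(800/w,600/h); print(n,k); cv2.imwrite(f'pics/car_{n}.png',cv2.resize(im,None,fx=k,fy=k,interpolation=cv2.INTER_CUBIC))
E
```

```text
L [0.5272 0.367  0.0501] 0.0003
    both [0.5261 0.3692] [-0.15 -0.01  0.01 -0.14] [(1217, 1178), (1635, 1593)]
    top [0.5261 0.3688] [0. 0.] [(1217, 1177)]
    side [0.526  0.3697] [0. 0.] [(1635, 1595)]
S [0.3851 0.2868 0.0541] 0.0014
    both [0.3857 0.2872] [-0.21 -0.09  0.09 -0.19] [(504, 472), (593, 570)]
    top [0.3854 0.2865] [-0. -0.] [(504, 471)]
    side [0.3859 0.2879] [ 0. -0.] [(593, 572)]
M [ 0.4145 -0.2744  0.0561] 0.0017
    both [ 0.4152 -0.2766] [-0.08  0.06 -0.07 -0.15] [(847, 807), (494, 481)]
    top [ 0.4154 -0.2769] [ 0. -0.] [(847, 807)]
    side [ 0.4149 -0.2757] [-0. -0.] [(494, 482)]
Ca [0.6355 0.2671 0.0232] 0.0012
    both [0.6349 0.268 ] [-0.35 -0.11  0.1  -0.35] [(260, 277), (333, 347)]
    top [0.6346 0.2668] [0.01 0.  ] [(260, 277)]
    side [0.6349 0.2692] [0. 0.] [(333, 348)]
Cb [ 0.6329 -0.2912  0.0244] 0.0008
    both [ 0.6237 -0.2654] [ -7.94   1.91  -1.51 -14.26] [(266, 279), (1642, 194)]
    top [ 0.632  -0.2908] [ 0. -0.] [(266, 279)]
    side [ 0.6061 -0.189 ] [ 0. -0.] [(1642, 210)]
Cc [ 0.539  -0.3984  0.0278] 0.0011
    both [ 0.5395 -0.3998] [-0.05 -0.04  0.05 -0.07] [(273, 292), (160, 172)]
    top [ 0.5393 -0.4   ] [-0.  0.] [(273, 291)]
    side [ 0.5397 -0.3994] [-0.    0.01] [(160, 170)]
top0 4.615384615384615
side0 6.666666666666667
```

View pics/car_top0.png

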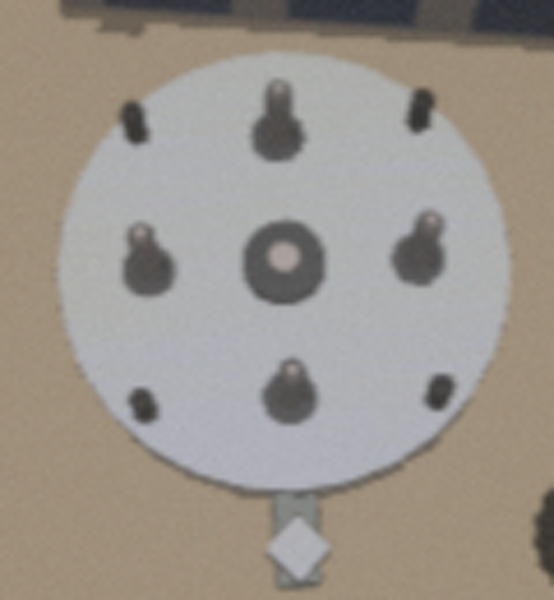

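View pics/car_side0.png

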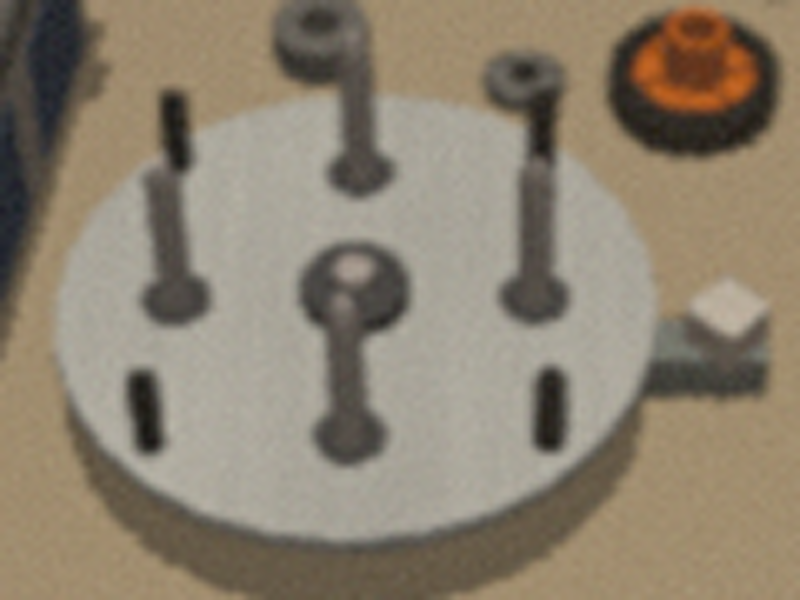

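```bash
python3 - <<'E'
from h import *
t,s=load('top0'),load('side0')
kt=4.615;ks=6.667
ft=[(290,398),(419,258),(278,134),(149,270)]; fs=[(534,296),(361,172),(175,298),(348,436)]
tt=[(291,368),(430.5,219),(279,88),(140,232)]; ts=[(538,163),(357,32),(160,170),(341,298)]
kn=[(424,95),(131,106),(141,396),(443,381)]
cv=lambda L,k,o:np.array(L)/k-.5+o
ft,tt,kn=[cv(q,kt,(200,120)) for q in(ft,tt,kn)]; fs,ts=[cv(q,ks,(175,150)) for q in(fs,ts)]
for i in range(4): print('foot',[x.round(4) if hasattr(x,'round') else x for x in tri(t,ft[i],s,fs[i])],'tip',[np.round(x,4) for x in tri(t,tt[i],s,ts[i])])
def P(p,z): a=p[2]+np.pi+np.arange(4)*np.pi/2; return np.c_[p[0]+.09*np.cos(a),p[1]+.09*np.sin(a),np.full(4,z)]
def f(p): return np.concatenate([(proj(t,P(p,.064))-ft).ravel(),(proj(s,P(p,.064))-fs).ravel(),(proj(t,P(p,.157))-tt).ravel(),(proj(s,P(p,.157))-ts).ravel()])
r=least_squares(f,[.6,-.05,0]); print(r.x.round(4),np.degrees(r.x[2]),np.round(f(r.x).reshape(4,4,2),1).tolist())
for sl in((0,16),(16,32),(0,8),(8,16),(16,24),(24,32)):
    q=least_squares(lambda p:f(p)[sl[0]:sl[1]],[.6,-.05,0]).x; print(sl,q.round(4))
p=r.x; print('posts',P(p,.062).round(4).tolist())
a=p[2]+np.pi+np.pi/4+np.arange(4)*np.pi/2; K=np.c_[p[0]+.135*np.cos(a),p[1]+.135*np.sin(a),np.full(4,.112)]; print('knobs',K.round(4).tolist()); print(proj(t,K).round(1).tolist(),kn.round(1).tolist())
# plate silhouette in top
im=np.array(t['pixels']).astype(float); m=((np.abs(im.max(2)-im.min(2))<30)&(im.mean(2)>120)).astype(np.uint8)
m[:, :205]=0;m[:,318:]=0;m[:128]=0;m[232:]=0; m=cv2.morphologyEx(m,cv2.MORPH_CLOSE,np.ones((9,9)))
c=max(cv2.findContours(m,0,cv2.CHAIN_APPROX_NONE)[0],key=cv2.contourArea); M=cv2.moments(m,True)
b=cv2.fitEllipse(cv2.convexHull(c)); print('plate ellipse',b, atz(t,b[0],.060))
E
```

```text
foot [array([ 0.4837, -0.0564,  0.0621]), np.float64(0.0003)] tip [array([ 0.4837, -0.0555,  0.1568]), np.float64(0.0019)]
foot [array([ 0.5842, -0.1356,  0.0615]), np.float64(0.0016)] tip [array([ 0.5826, -0.1346,  0.1608]), np.float64(0.0021)]
foot [array([ 0.6638, -0.0352,  0.0622]), np.float64(0.0014)] tip [array([ 0.6635, -0.0352,  0.1527]), np.float64(0.0022)]
foot [array([0.5634, 0.0438, 0.0612]), np.float64(0.0001)] tip [array([0.5627, 0.0433, 0.1584]), np.float64(0.0001)]
[ 0.5733 -0.0454  0.1166] 6.6809201795694095 [[[-0.1, -0.2], [-0.2, 0.2], [-0.2, 0.4], [-0.1, -0.0]], [[-0.0, -0.3], [-0.2, -0.4], [0.1, -0.3], [0.1, -0.5]], [[0.1, 0.3], [-0.1, 0.3], [-0.1, 0.1], [-0.2, 0.1]], [[-0.3, -0.2], [-0.6, 0.7], [-0.2, -1.0], [-0.1, 0.5]]]
(0, 16) [ 0.5734 -0.0452  0.1164]
(16, 32) [ 0.5732 -0.0456  0.1168]
(0, 8) [ 0.5735 -0.0459  0.1179]
(8, 16) [ 0.573  -0.0437  0.1139]
(16, 24) [ 0.5739 -0.0456  0.1166]
(24, 32) [ 0.5723 -0.0454  0.1168]
posts [[0.4839, -0.0559, 0.062], [0.5837, -0.1348, 0.062], [0.6627, -0.0349, 0.062], [0.5628, 0.044, 0.062]]
knobs [[0.4896, -0.1513, 0.112], [0.6792, -0.1291, 0.112], [0.657, 0.0605, 0.112], [0.4674, 0.0383, 0.112]]
[[295.2, 203.0], [291.2, 140.9], [228.0, 143.4], [229.7, 205.7]] [[291.4, 140.1], [227.9, 142.5], [230.1, 205.3], [295.5, 202.1]]
plate ellipse ((261.2536926269531, 178.67694091796875), (98.62218475341797, 101.14413452148438), 8.248346328735352) [ 0.56833164 -0.04699155  0.06      ]
```

The carousel fit is consistent: the post foot at the pointer is (0.484,-0.056,0.062), the post tips stand at about z 0.157, and the axis is (0.573,-0.045). The measured hub tops (50–56 mm) and collar tops (23–28 mm) match the text. I'm going for L at (0.526,0.369).

{"api": "arm_command", "payload": {
  "increments": [
    [[0.364, -0.235, -0.123], 0, 1],
    [[0.364, -0.235, -0.123], 0, 1],
    [[0.364, -0.235, -0.123], 0, 1],
    [[0.364, -0.235, -0.123], 0, 1],
    [[0.364, -0.235, -0.123], 0, 1],
    [[0.364, -0.235, -0.123], 0, 1],
    [[0.364, -0.235, -0.123], 0, 1],
    [[0.364, -0.235, -0.123], 0, 1],
    [[0.364, -0.235, -0.123], 0, 1],
    [[0.364, -0.235, -0.123], 0, 1]
  ],
  "newtons": 30
}}

```text
t: 0.93
position: [0.5003, 0.3846, 0.1078]
ee_rot: [0.991, -0.131, -0.0, 0.0]
ft_force: [0.3, 0.5, -0.5]
width: 0.0869
grasp_force: 0.0
```

{"api": "arm_command", "payload": {
  "increments": [
    [[0, 0, 0], 0, 1],
    [[0, 0, 0], 0, 1],
    [[0, 0, 0], 0, 1],
    [[0, 0, 0], 0, 1],
    [[0, 0, 0], 0, 1]
  ]
}}

```text
t: 1.35
position: [0.4983, 0.3872, 0.1093]
ee_rot: [0.992, -0.13, 0.0, -0.0]
ft_force: [0.2, 0.1, -0.0]
width: 0.0874
grasp_force: 0.0
```

{"api": "arm_command", "payload": {
  "increments": [
    [[0.027, -0.018, -0.009], 0, 1],
    [[0.027, -0.018, -0.009], 0, 1],
    [[0.027, -0.018, -0.009], 0, 1],
    [[0.027, -0.018, -0.009], 0, 1],
    [[0.027, -0.018, -0.009], 0, 1]
  ]
}}

```text
t: 1.77
position: [0.5255, 0.369, 0.1003]
ee_rot: [0.991, -0.13, 0.0, -0.0]
ft_force: [1.0, 0.6, 0.3]
width: 0.087
grasp_force: 0.0
```

```bash
python3 - <<'E'
from h import *
for i in range(3): print(get_state()['position'])
t,s=snap('top','top1'),snap('side','side1')
for i in range(3): print(get_state()['position'],get_state()['t']);imaging.camera('top')
E
```

```text
[0.52548155 0.36898005 0.10027501]
[0.52548155 0.36898005 0.10027501]
[0.52548155 0.36898005 0.10027501]
[0.52554391 0.36889113 0.10024022] 1.8667
[0.52563485 0.3687846  0.1001901 ] 1.9167
[0.52569039 0.36865419 0.10009864] 1.9667
```

{"api": "arm_command", "payload": {
  "increments": [
    [[0, 0, -0.035], 0, 1],
    [[0, 0, -0.067], 0, 1],
    [[0, 0, -0.067], 0, 1],
    [[0, 0, -0.067], 0, 1],
    [[0, 0, -0.067], 0, 0.2],
    [[0, 0, -0.067], 0, 0.2],
    [[0, 0, -0.067], 0, 0.2],
    [[0, 0, -0.067], 0, 0.2],
    [[0, 0, -0.067], 0, 0.2],
    [[0, 0, -0.067], 0, 0.2]
  ]
}}

```text
t: 2.85
position: [0.5262, 0.3682, 0.0333]
ee_rot: [0.991, -0.131, 0.0, -0.0]
ft_force: [-0.4, 0.1, -0.6]
width: 0.0549
grasp_force: 0.0
```

{"api": "arm_command", "payload": {
  "increments": [
    [[0, 0, 0], 0, 0.2],
    [[0, 0, 0], 0, 0.2],
    [[0, 0, 0], 0, 0.2]
  ]
}}

```text
t: 3.1
position: [0.5261, 0.3682, 0.0328]
ee_rot: [0.991, -0.131, 0.0, -0.0]
ft_force: [-0.6, 0.6, 0.2]
width: 0.0357
grasp_force: 30.1
```

{"api": "arm_command", "payload": {
  "increments": [
    [[0, 0, 0.03], 0, 0.2],
    [[0, 0, 0.06], 0, 0.2],
    [[0, 0, 0.1], 0, 0.2],
    [[0, 0, 0.14], 0, 0.2],
    [[0, 0, 0.17], 0, 0.2],
    [[0, 0, 0.182], 0, 0.2],
    [[0, 0, 0.182], 0, 0.2],
    [[-0.003, -0.03, 0.182], 0, 0.2],
    [[-0.006, -0.06, 0.182], 0, 0.2],
    [[-0.01, -0.1, 0.182], 0, 0.2]
  ]
}}

```text
t: 3.93
position: [0.5148, 0.2678, 0.2117]
ee_rot: [0.991, -0.13, -0.002, 0.001]
ft_force: [0.8, -0.5, -1.0]
width: 0.0355
grasp_force: 30.0
```

{"api": "arm_command", "payload": {
  "increments": [
    [[-0.003, -0.035, 0], 0, 0.2],
    [[-0.007, -0.07, 0], 0, 0.2],
    [[-0.01, -0.105, 0], 0, 0.2],
    [[-0.014, -0.14, 0], 0, 0.2],
    [[-0.017, -0.175, 0], 0, 0.2],
    [[-0.021, -0.21, 0], 0, 0.2],
    [[-0.024, -0.245, 0], 0, 0.2],
    [[-0.028, -0.28, 0], 0, 0.2],
    [[-0.031, -0.31, 0], 0, 0.2],
    [[-0.032, -0.324, 0], 0, 0.2]
  ]
}}

```text
t: 4.77
position: [0.4816, -0.0587, 0.2125]
ee_rot: [0.991, -0.133, -0.003, 0.001]
ft_force: [0.5, 0.5, -1.7]
width: 0.0356
grasp_force: 30.0
```

{"api": "arm_command", "payload": {
  "increments": [
    [[0, 0, 0], 0, 0.2],
    [[0, 0, 0], 0, 0.2],
    [[0, 0, 0], 0, 0.2],
    [[0, 0, 0], 0, 0.2]
  ]
}}

```text
t: 5.1
position: [0.4839, -0.0551, 0.214]
ee_rot: [0.991, -0.13, -0.001, 0.0]
ft_force: [-0.2, 0.0, -1.1]
width: 0.0354
grasp_force: 30.0
```

```bash
python3 - <<'E'
from h import *
t,s=snap('top','top2'),snap('side','side2')
p=get_state()['position']; print(p)
im=[]
for c in(t,s):
    u,v=proj(c,[.484,-.056,.17])[0].astype(int); q=c['pixels'][v-45:v+45,u-30:u+30,::-1]; im.append(cv2.resize(q,(400,600),interpolation=cv2.INTER_CUBIC)); print(u-30,v-45)
cv2.imwrite('pics/h2.png',np.hstack(im))
E
```

```text
[ 0.48408727 -0.05498274  0.21439481]
232 153
224 125
```

View pics/h2.png

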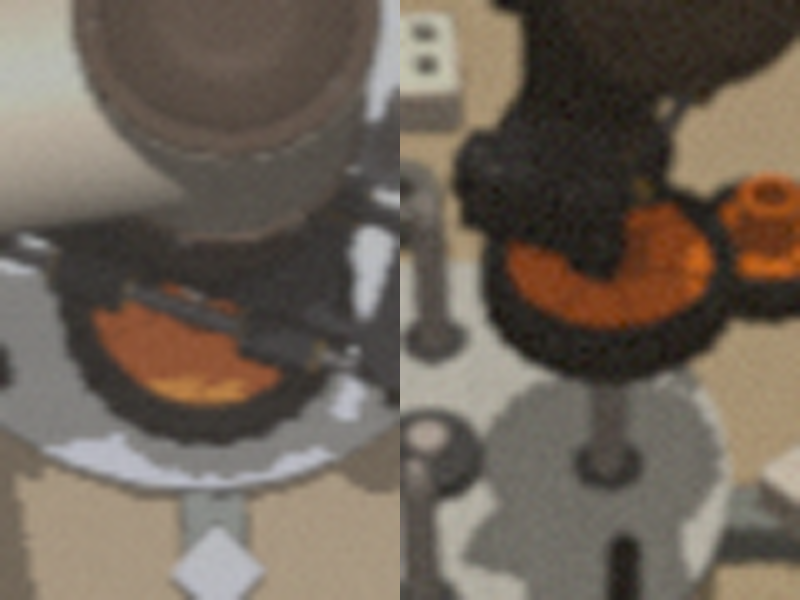

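The wheel is held level above the post at the pointer, with its rim low point at about (610,375) right over the post foot at (605,460) in the side crop. I'll lower it slowly.

{"api": "arm_command", "payload": {
  "increments": [
    [[0, -0.001, -0.01], 0, 0.2],
    [[0, -0.001, -0.02], 0, 0.2],
    [[0, -0.001, -0.025], 0, 0.2],
    [[0, -0.001, -0.03], 0, 0.2],
    [[0, -0.001, -0.034], 0, 0.2],
    [[0, -0.001, -0.038], 0, 0.2]
  ]
}}

```text
t: 5.7
position: [0.4841, -0.0569, 0.1762]
ee_rot: [0.991, -0.131, -0.0, 0.0]
ft_force: [-0.6, 0.8, -2.8]
width: 0.0357
grasp_force: 30.0
```

{"api": "arm_command", "payload": {
  "increments": [
    [[0, 0, -0.01], 0, 0.2],
    [[0, 0, -0.02], 0, 0.2],
    [[0, 0, -0.03], 0, 0.2],
    [[0, 0, -0.04], 0, 0.2],
    [[0, 0, -0.05], 0, 0.2],
    [[0, 0, -0.05], 0, 0.2]
  ]
}}

```text
t: 6.2
position: [0.4827, -0.057, 0.1249]
ee_rot: [0.991, -0.131, -0.002, 0.0]
ft_force: [-0.6, -0.2, -2.2]
width: 0.0354
grasp_force: 30.0
```

{"api": "arm_command", "payload": {
  "increments": [
    [[0, 0, -0.01], 0, 0.2],
    [[0, 0, -0.018], 0, 0.2],
    [[0, 0, -0.024], 0, 0.2],
    [[0, 0, -0.028], 0, 0.2],
    [[0, 0, -0.028], 0, 0.2]
  ]
}}

```text
t: 6.62
position: [0.4835, -0.057, 0.098]
ee_rot: [0.991, -0.131, -0.001, 0.0]
ft_force: [-0.9, 0.7, -1.0]
width: 0.0354
grasp_force: 30.0
```

{"api": "arm_command", "payload": {
  "increments": [
    [[0, 0, 0], 0, 0.2],
    [[0, 0, 0], 0, 1],
    [[0, 0, 0], 0, 1],
    [[0, 0, 0], 0, 1],
    [[0, 0, 0], 0, 1],
    [[0, 0, 0], 0, 1],
    [[0, 0, 0], 0, 1],
    [[0, 0, 0], 0, 1]
  ]
}}

```text
t: 7.28
position: [0.4842, -0.0569, 0.0989]
ee_rot: [0.991, -0.131, 0.0, -0.0]
ft_force: [0.4, 0.1, -0.1]
width: 0.0746
grasp_force: 0.0
```

{"api": "arm_command", "payload": {
  "increments": [
    [[0, 0, 0.03], 0, 1],
    [[0, 0, 0.065], 0, 1],
    [[0, 0, 0.1], 0, 1],
    [[0.02, 0.04, 0.105], 0, 1],
    [[0.035, 0.075, 0.105], 0, 1],
    [[0.05, 0.11, 0.105], 0, 1],
    [[0.065, 0.14, 0.105], 0, 1],
    [[0.08, 0.175, 0.105], 0, 1],
    [[0.097, 0.21, 0.105], 0, 1],
    [[0.11, 0.235, 0.1], 0, 1]
  ]
}}

```text
t: 8.12
position: [0.5956, 0.1811, 0.1996]
ee_rot: [0.991, -0.13, 0.001, -0.001]
ft_force: [0.4, -0.9, 0.5]
width: 0.087
grasp_force: 0.0
```

{"api": "arm_command", "payload": {
  "increments": [
    [[0.015, 0.035, 0], 0, 1],
    [[0.03, 0.065, -0.02], 0, 1],
    [[0.041, 0.0895, -0.05], 0, 1],
    [[0.041, 0.0895, -0.085], 0, 1],
    [[0.041, 0.0895, -0.12], 0, 1],
    [[0.041, 0.0895, -0.139], 0, 1],
    [[0.041, 0.0895, -0.139], 0, 1],
    [[0.041, 0.0895, -0.139], 0, 1],
    [[0.041, 0.0895, -0.139], 0, 1]
  ]
}}

```text
t: 8.87
position: [0.6364, 0.2682, 0.0617]
ee_rot: [0.991, -0.131, 0.001, -0.001]
ft_force: [-0.2, -0.5, 0.2]
width: 0.0869
grasp_force: 0.0
```

```bash
python3 - <<'E'
from h import *
t,s=snap('top','top3'),snap('side','side3')
print(get_state()['position'])
im=[]
for c,P in((t,[.484,-.056,.1]),(s,[.484,-.056,.1]),(t,[.635,.2675,.026]),(s,[.635,.2675,.026])):
    u,v=proj(c,P)[0].astype(int); q=c['pixels'][v-25:v+25,u-33:u+33,::-1]; im.append(cv2.resize(q,(400,300),interpolation=cv2.INTER_CUBIC))
cv2.imwrite('pics/h3.png',np.vstack([np.hstack(im[:2]),np.hstack(im[2:])]))
E
```

```text
[0.63653837 0.26834782 0.06255217]
```

View pics/h3.png

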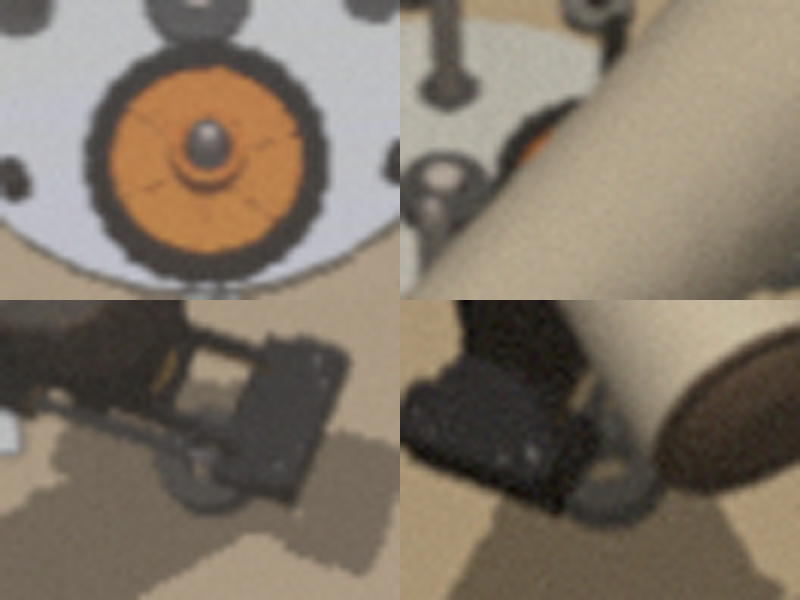

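The wheel is home on the post, with the post tip at (207,135) of the top crop, and the collar lies between the open fingers. I'll grip the collar.

{"api": "arm_command", "payload": {
  "increments": [
    [[-0.0015, -0.0005, -0.03], 0, 1],
    [[-0.0015, -0.0005, -0.053], 0, 1],
    [[-0.0015, -0.0005, -0.053], 0, 1],
    [[-0.0015, -0.0005, -0.053], 0, 1],
    [[-0.0015, -0.0005, -0.053], 0, 0.4],
    [[-0.0015, -0.0005, -0.053], 0, 0.4],
    [[-0.0015, -0.0005, -0.053], 0, 0.4],
    [[-0.0015, -0.0005, -0.053], 0, 0.4],
    [[-0.0015, -0.0005, -0.053], 0, 0.4],
    [[-0.0015, -0.0005, -0.053], 0, 0.4]
  ]
}}

```text
t: 9.8
position: [0.6339, 0.2673, 0.0074]
ee_rot: [0.991, -0.131, 0.0, -0.0]
ft_force: [-1.2, -0.3, 1.7]
width: 0.0556
grasp_force: 30.1
```

{"api": "arm_command", "payload": {
  "increments": [
    [[0, 0, 0], 0, 0.4],
    [[0, 0, 0], 0, 0.4]
  ]
}}

```text
t: 9.97
position: [0.6338, 0.2673, 0.0074]
ee_rot: [0.991, -0.131, 0.0, -0.0]
ft_force: [-1.8, -0.2, 3.8]
width: 0.0556
grasp_force: 30.0
```

{"api": "arm_command", "payload": {
  "increments": [
    [[0, 0, 0.03], 0, 0.4],
    [[0, 0, 0.065], 0, 0.4],
    [[0, 0, 0.1], 0, 0.4],
    [[0, 0, 0.14], 0, 0.4],
    [[0, 0, 0.17], 0, 0.4],
    [[0, 0, 0.183], 0, 0.4],
    [[-0.01, -0.02, 0.183], 0, 0.4],
    [[-0.02, -0.045, 0.183], 0, 0.4],
    [[-0.035, -0.075, 0.183], 0, 0.4],
    [[-0.05, -0.108, 0.183], 0, 0.4]
  ]
}}

```text
t: 10.8
position: [0.5825, 0.1585, 0.1889]
ee_rot: [0.991, -0.131, -0.001, 0.0]
ft_force: [0.3, -0.1, -0.9]
width: 0.0556
grasp_force: 30.0
```

{"api": "arm_command", "payload": {
  "increments": [
    [[-0.015, -0.033, 0], 0, 0.4],
    [[-0.03, -0.066, 0], 0, 0.4],
    [[-0.045, -0.1, 0], 0, 0.4],
    [[-0.06, -0.132, 0], 0, 0.4],
    [[-0.075, -0.165, 0], 0, 0.4],
    [[-0.09, -0.195, 0], 0, 0.4],
    [[-0.1, -0.216, 0], 0, 0.4],
    [[-0.1, -0.216, 0], 0, 0.4],
    [[-0.1, -0.216, 0], 0, 0.4],
    [[-0.1, -0.216, 0], 0, 0.4]
  ]
}}

```text
t: 11.63
position: [0.4838, -0.0567, 0.1897]
ee_rot: [0.991, -0.131, 0.0, -0.0]
ft_force: [-0.6, 0.0, -1.7]
width: 0.0556
grasp_force: 30.0
```

{"api": "arm_command", "payload": {
  "increments": [
    [[0, 0, 0], 0, 0.4],
    [[0, 0, 0], 0, 0.4],
    [[0, 0, 0], 0, 0.4]
  ]
}}

```text
t: 11.88
position: [0.4839, -0.0561, 0.1895]
ee_rot: [0.991, -0.13, -0.0, 0.0]
ft_force: [0.9, 0.3, -0.3]
width: 0.0556
grasp_force: 30.0
```

{"api": "arm_command", "payload": {
  "increments": [
    [[-0.0005, 0, -0.01], 0, 0.4],
    [[-0.0005, 0, -0.02], 0, 0.4],
    [[-0.0005, 0, -0.026], 0, 0.4],
    [[-0.0005, 0, -0.032], 0, 0.4],
    [[-0.0005, 0, -0.037], 0, 0.4],
    [[-0.0005, 0, -0.04], 0, 0.4]
  ]
}}

```text
t: 12.38
position: [0.483, -0.0568, 0.1491]
ee_rot: [0.991, -0.131, -0.0, 0.0]
ft_force: [-0.4, -0.2, -0.7]
width: 0.0554
grasp_force: 30.0
```

{"api": "arm_command", "payload": {
  "increments": [
    [[0, 0, -0.008], 0, 0.4],
    [[0, 0, -0.015], 0, 0.4],
    [[0, 0, -0.02], 0, 0.4],
    [[0, 0, -0.02], 0, 0.4]
  ]
}}

```text
t: 12.72
position: [0.4822, -0.057, 0.1284]
ee_rot: [0.991, -0.131, -0.001, 0.0]
ft_force: [-0.1, 0.0, -1.0]
width: 0.0555
grasp_force: 30.0
```

{"api": "arm_command", "payload": {
  "increments": [
    [[0, 0, -0.001], 0, 0.4],
    [[0, 0, -0.001], 0, 1],
    [[0, 0, -0.001], 0, 1],
    [[0, 0, -0.001], 0, 1],
    [[0, 0, -0.001], 0, 1],
    [[0, 0, -0.001], 0, 1],
    [[0, 0, 0.03], 0, 1],
    [[0, 0, 0.062], 0, 1],
    [[0, 0, 0.062], 0, 1],
    [[0, 0, 0.062], 0, 1]
  ]
}}

```text
t: 13.55
position: [0.4843, -0.0566, 0.1938]
ee_rot: [0.991, -0.131, 0.002, -0.001]
ft_force: [-1.1, -0.3, -0.7]
width: 0.0866
grasp_force: 0.0
```

```bash
python3 - <<'E'
from h import *
print(get_state()['position'])
p=[.5733,-.0454]; th=.1166+np.pi
for d in (-60,-57,-45,0,25,45):
    a=th+np.radians(d); print(d,np.round([p[0]+.135*np.cos(a),p[1]+.135*np.sin(a)],4))
E
```

```text
[ 0.48431908 -0.0566233   0.19378164]
-60 [0.4927 0.0629]
-57 [0.4871 0.0585]
-45 [0.4674 0.0383]
0 [ 0.4392 -0.0611]
25 [ 0.4584 -0.1163]
45 [ 0.4896 -0.1513]
```

{"api": "arm_command", "payload": {
  "increments": [
    [[0, 0, 0.005], 0, 0],
    [[0.003, 0.04, 0.005], 0, 0],
    [[0.006, 0.08, 0.005], 0, 0],
    [[0.0085, 0.1195, 0], 0, 0],
    [[0.0085, 0.1195, 0], 0, 0],
    [[0.0085, 0.1195, -0.035], 0, 0],
    [[0.0085, 0.1195, -0.07], 0, 0],
    [[0.0085, 0.1195, -0.096], 0, 0],
    [[0.0085, 0.1195, -0.096], 0, 0],
    [[0.0085, 0.1195, -0.096], 0, 0]
  ]
}}

```text
t: 14.38
position: [0.4902, 0.0619, 0.0941]
ee_rot: [0.991, -0.131, -0.002, 0.001]
ft_force: [0.4, 0.7, -0.1]
width: 0.0283
grasp_force: 0.0
```

```bash
python3 - <<'E'
from h import *
s=get_state();print(s['position'],s['width'])
p=np.array([.5733,-.0454]); th=.1166+np.pi
P=lambda d:p+.135*np.array([np.cos(th+np.radians(d)),np.sin(th+np.radians(d))])
print(np.round([P(d)-P(-60) for d in np.arange(-55,-9,5)],3).tolist()); print(np.round([P(d)-P(-10) for d in list(np.arange(-5,26,5))+[28,28]],3).tolist())
c=snap('top','top4'); print(atz(c,(0,0),0)[:1])
E
```

```text
[0.4901612  0.06189386 0.09412082] 0.028325323773238733
[[-0.009, -0.007], [-0.018, -0.016], [-0.025, -0.025], [-0.032, -0.034], [-0.038, -0.044], [-0.043, -0.055], [-0.048, -0.066], [-0.051, -0.077], [-0.053, -0.089], [-0.054, -0.1]]
[[-0.0, -0.012], [0.001, -0.024], [0.003, -0.035], [0.005, -0.047], [0.009, -0.058], [0.014, -0.068], [0.02, -0.079], [0.024, -0.085], [0.024, -0.085]]
[1.20976657]
```

{"api": "arm_command", "payload": {
  "increments": [
    [[0, 0, 0], 0, 0],
    [[0, 0, 0], 0, 0],
    [[0, 0, 0], 0, 0],
    [[0, 0, 0], 0, 0],
    [[0, 0, 0], 0, 0],
    [[0, 0, 0], 0, 0]
  ]
}}

```text
t: 14.93
position: [0.4917, 0.0626, 0.0961]
ee_rot: [0.991, -0.131, 0.0, -0.0]
ft_force: [-0.0, -0.6, -0.2]
width: 0.0007
grasp_force: 0.0
```

{"api": "arm_command", "payload": {
  "increments": [
    [[-0.009, -0.007, 0], 0, 0],
    [[-0.018, -0.016, 0], 0, 0],
    [[-0.025, -0.025, 0], 0, 0],
    [[-0.032, -0.034, 0], 0, 0],
    [[-0.038, -0.044, 0], 0, 0],
    [[-0.043, -0.055, 0], 0, 0],
    [[-0.048, -0.066, 0], 0, 0],
    [[-0.051, -0.077, 0], 0, 0],
    [[-0.053, -0.089, 0], 0, 0],
    [[-0.054, -0.1, 0], 0, 0]
  ]
}}

```text
t: 15.77
position: [0.4402, -0.0372, 0.0971]
ee_rot: [0.991, -0.131, 0.004, -0.002]
ft_force: [4.6, 3.9, -0.4]
width: 0.0005
grasp_force: 2.7
```

{"api": "arm_command", "payload": {
  "increments": [
    [[0, -0.012, 0], 0, 0],
    [[0.001, -0.024, 0], 0, 0],
    [[0.003, -0.035, 0], 0, 0],
    [[0.005, -0.047, 0], 0, 0],
    [[0.009, -0.058, 0], 0, 0],
    [[0.014, -0.068, 0], 0, 0],
    [[0.02, -0.079, 0], 0, 0],
    [[0.024, -0.085, 0], 0, 0],
    [[0.024, -0.085, 0], 0, 0],
    [[0.024, -0.085, 0], 0, 0]
  ]
}}

```text
t: 16.6
position: [0.4608, -0.1228, 0.0955]
ee_rot: [0.991, -0.132, -0.001, 0.0]
ft_force: [0.1, 0.2, -0.2]
width: 0.0009
grasp_force: 0.0
```

{"api": "arm_command", "payload": {
  "increments": [
    [[-0.01, 0.01, 0.01], 0, 0],
    [[-0.015, 0.01, 0.045], 0, 0],
    [[-0.015, 0, 0.085], 0, 0],
    [[-0.02, -0.04, 0.09], 0, 1],
    [[-0.03, -0.08, 0.08], 0, 1],
    [[-0.04, -0.12, 0.06], 0, 1],
    [[-0.046, -0.154, 0.04], 0, 1],
    [[-0.046, -0.154, 0.004], 0, 1],
    [[-0.046, -0.154, 0.004], 0, 1],
    [[-0.046, -0.154, 0.004], 0, 1]
  ]
}}

```text
t: 17.43
position: [0.4137, -0.2759, 0.0984]
ee_rot: [0.991, -0.131, -0.003, -0.0]
ft_force: [0.5, -0.7, 0.8]
width: 0.0392
grasp_force: 0.0
```

```bash
python3 - <<'E'
from h import *
t,s=snap('top','top5'),snap('side','side5'); st=get_state(); print(st['position'],st['width'])
im=np.hstack([cv2.resize(t['pixels'],(400,300)),cv2.resize(s['pixels'],(400,300))])[:,:,::-1]
u,v=190,110
cv2.imwrite('pics/h5.png',np.vstack([im,np.hstack([cv2.resize(t['pixels'][115:220,190:330],(400,300),interpolation=2),cv2.resize(s['pixels'][125:240,165:318],(400,300),interpolation=2)])[:,:,::-1]]))
E
```

```text
[ 0.41666389 -0.27603321  0.1011749 ] 0.0472222248644362
```

View pics/h5.png

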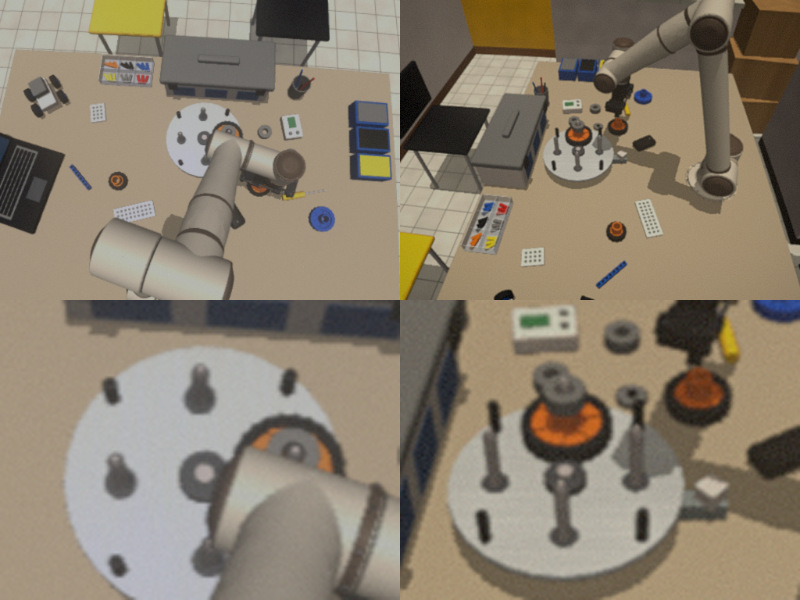

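The plate has moved on one stop with the L set complete: wheel and collar are at (565,400) of the side crop. M is unmoved under the gripper at (697,395).

{"api": "arm_command", "payload": {
  "increments": [
    [[0, 0, 0], 0, 1],
    [[0, 0, 0], 0, 1],
    [[0, 0, 0], 0, 1],
    [[0, 0, 0], 0, 1],
    [[0, 0, 0], 0, 1]
  ]
}}

```text
t: 17.95
position: [0.416, -0.2762, 0.1004]
ee_rot: [0.991, -0.131, 0.001, 0.0]
ft_force: [-0.2, 0.2, -0.8]
width: 0.0802
grasp_force: 0.0
```

{"api": "arm_command", "payload": {
  "increments": [
    [[-0.001, -0.0005, -0.035], 0, 1],
    [[-0.001, -0.0005, -0.067], 0, 1],
    [[-0.001, -0.0005, -0.067], 0, 1],
    [[-0.001, -0.0005, -0.067], 0, 0.2],
    [[-0.001, -0.0005, -0.067], 0, 0.2],
    [[-0.001, -0.0005, -0.067], 0, 0.2],
    [[-0.001, -0.0005, -0.067], 0, 0.2],
    [[-0.001, -0.0005, -0.067], 0, 0.2],
    [[-0.001, -0.0005, -0.067], 0, 0.2],
    [[-0.001, -0.0005, -0.067], 0, 0.2]
  ]
}}

```text
t: 18.78
position: [0.4149, -0.277, 0.0334]
ee_rot: [0.991, -0.131, 0.001, 0.0]
ft_force: [-0.1, 0.0, -0.5]
width: 0.0479
grasp_force: 0.0
```

{"api": "arm_command", "payload": {
  "increments": [
    [[0, 0, 0], 0, 0.2],
    [[0, 0, 0], 0, 0.2],
    [[0, 0, 0], 0, 0.2],
    [[0, 0, 0], 0, 0.2]
  ]
}}

```text
t: 19.12
position: [0.4146, -0.2769, 0.0329]
ee_rot: [0.991, -0.131, -0.0, 0.0]
ft_force: [-0.7, 0.2, 1.9]
width: 0.036
grasp_force: 30.0
```

{"api": "arm_command", "payload": {
  "increments": [
    [[0, 0, 0.03], 0, 0.2],
    [[0, 0, 0.06], 0, 0.2],
    [[0, 0, 0.1], 0, 0.2],
    [[0, 0, 0.14], 0, 0.2],
    [[0, 0, 0.17], 0, 0.2],
    [[0, 0, 0.182], 0, 0.2],
    [[0, 0, 0.182], 0, 0.2],
    [[0.007, 0.02, 0.182], 0, 0.2],
    [[0.014, 0.045, 0.182], 0, 0.2],
    [[0.025, 0.08, 0.182], 0, 0.2]
  ]
}}

```text
t: 19.95
position: [0.4379, -0.1966, 0.2123]
ee_rot: [0.991, -0.133, -0.002, -0.0]
ft_force: [1.1, 0.1, -0.8]
width: 0.0358
grasp_force: 30.0
```

{"api": "arm_command", "payload": {
  "increments": [
    [[0.01, 0.035, 0], 0, 0.2],
    [[0.021, 0.065, 0], 0, 0.2],
    [[0.03, 0.095, 0], 0, 0.2],
    [[0.038, 0.12, 0], 0, 0.2],
    [[0.0442, 0.1405, 0], 0, 0.2],
    [[0.0442, 0.1405, 0], 0, 0.2],
    [[0.0442, 0.1405, 0], 0, 0.2],
    [[0.0442, 0.1405, 0], 0, 0.2],
    [[0.0442, 0.1405, 0], 0, 0.2],
    [[0.0442, 0.1405, 0], 0, 0.2]
  ]
}}

```text
t: 20.78
position: [0.4832, -0.0572, 0.2142]
ee_rot: [0.991, -0.132, -0.001, 0.0]
ft_force: [-0.2, -0.2, -1.4]
width: 0.0357
grasp_force: 30.0
```

```bash
python3 - <<'E'
from h import *
t,s=snap('top','top6'),snap('side','side6'); print(get_state()['position'])
# plate check: knobs/posts in side view: detect post3-tip candidates
im=[]
for c in(t,s):
    u,v=proj(c,[.484,-.056,.17])[0].astype(int); q=c['pixels'][v-45:v+45,u-30:u+30,::-1]; im.append(cv2.resize(q,(400,600),interpolation=cv2.INTER_CUBIC)); print(u-30,v-45)
cv2.imwrite('pics/h6.png',np.hstack(im))
E
```

```text
[ 0.48347939 -0.05709776  0.21459668]
232 153
224 125
```

View pics/h6.png

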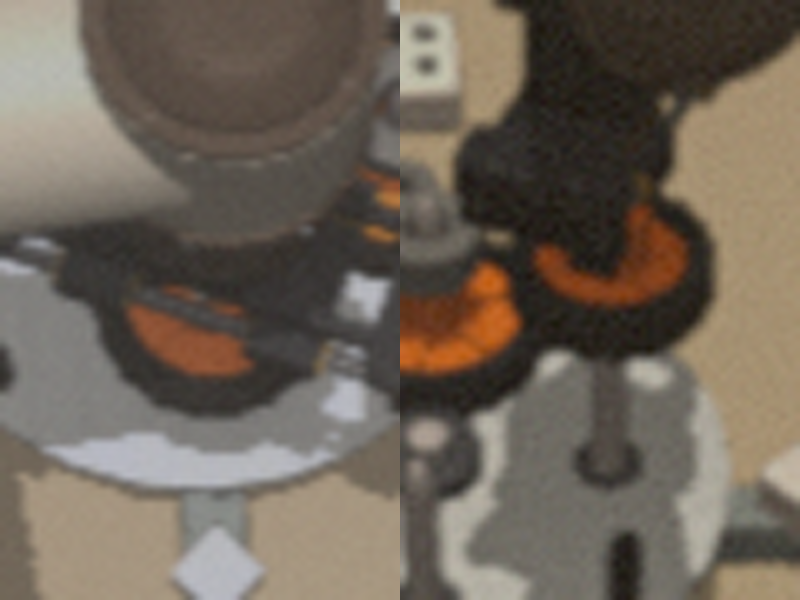

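M hangs level over the new empty post, whose foot is at (607,460) as before, so the index stop is exact. I'll lower it.

{"api": "arm_command", "payload": {
  "increments": [
    [[0.0005, 0.0005, -0.01], 0, 0.2],
    [[0.0005, 0.0005, -0.02], 0, 0.2],
    [[0.0005, 0.0005, -0.025], 0, 0.2],
    [[0.0005, 0.0005, -0.03], 0, 0.2],
    [[0.0005, 0.0005, -0.034], 0, 0.2],
    [[0.0005, 0.0005, -0.038], 0, 0.2]
  ]
}}

```text
t: 21.38
position: [0.4843, -0.0559, 0.1762]
ee_rot: [0.991, -0.131, -0.0, 0.0]
ft_force: [0.5, 1.2, -2.3]
width: 0.0359
grasp_force: 30.0
```

{"api": "arm_command", "payload": {
  "increments": [
    [[0, 0, -0.006], 0, 0.2],
    [[0, 0, -0.012], 0, 0.2]
  ]
}}

```text
t: 21.55
position: [0.4845, -0.0558, 0.1644]
ee_rot: [0.991, -0.131, 0.0, -0.0]
ft_force: [-0.4, 0.3, -2.1]
width: 0.0358
grasp_force: 30.0
```

{"api": "arm_command", "payload": {
  "increments": [
    [[0, 0, -0.01], 0, 0.2],
    [[0, 0, -0.02], 0, 0.2],
    [[0, 0, -0.03], 0, 0.2],
    [[0, 0, -0.04], 0, 0.2],
    [[0, 0, -0.05], 0, 0.2],
    [[0, 0, -0.058], 0, 0.2],
    [[0, 0, -0.064], 0, 0.2],
    [[0, 0, -0.066], 0, 0.2],
    [[0, 0, -0.066], 0, 0.2]
  ]
}}

```text
t: 22.3
position: [0.4841, -0.0559, 0.0983]
ee_rot: [0.991, -0.131, -0.0, 0.0]
ft_force: [-0.1, 0.1, -2.1]
width: 0.0362
grasp_force: 30.0
```

{"api": "arm_command", "payload": {
  "increments": [
    [[0, 0, 0], 0, 0.2],
    [[0, 0, 0], 0, 1],
    [[0, 0, 0], 0, 1],
    [[0, 0, 0], 0, 1],
    [[0, 0, 0], 0, 1],
    [[0, 0, 0], 0, 1],
    [[0, 0, 0], 0, 1],
    [[0, 0, 0], 0, 1]
  ]
}}

```text
t: 22.97
position: [0.4844, -0.0559, 0.0989]
ee_rot: [0.991, -0.131, 0.0, -0.0]
ft_force: [-0.2, 0.6, 0.2]
width: 0.0749
grasp_force: 0.0
```

{"api": "arm_command", "payload": {
  "increments": [
    [[0, 0, 0.03], 0, 1],
    [[0, 0, 0.065], 0, 1],
    [[0, 0, 0.1], 0, 1],
    [[0, 0, 0.105], 0, 1],
    [[0, 0, 0.105], 0, 1]
  ]
}}

```text
t: 23.38
position: [0.486, -0.0556, 0.2066]
ee_rot: [0.991, -0.131, 0.003, -0.001]
ft_force: [0.0, -0.1, -1.0]
width: 0.0863
grasp_force: 0.0
```

```bash
python3 - <<'E'
from h import *
t,s=snap('top','top7'),snap('side','side7'); print(get_state()['position'])
for k,xy in(('C',(.5395,-.3998)),('C',(.632,-.291)),('S',(.3857,.2872))):
  for n,v in(('t',[t]),('s',[s])):
    try: r=locate(k,v,xy); print(k,n,r[0].round(4),r[2])
    except Exception as e: print(k,n,e)
E
```

```text
[ 0.48359011 -0.05580209  0.20306723]
C t [ 0.5395 -0.4001] [(278, 292)]
C s [ 0.5344 -0.3804] [(2508, 175)]
C t [ 0.6319 -0.2912] [(270, 280)]
C s [ 0.6361 -0.3076] [(26, 185)]
S t [0.3806 0.2842] [(550, 472)]
S s [0.3859 0.288 ] [(594, 572)]
```

{"api": "arm_command", "payload": {
  "increments": [
    [[0.006, -0.04, 0], 0, 1],
    [[0.012, -0.08, 0], 0, 1],
    [[0.018, -0.12, 0], 0, 1],
    [[0.025, -0.16, 0], 0, 1],
    [[0.031, -0.2, 0], 0, 1],
    [[0.038, -0.24, 0], 0, 1],
    [[0.045, -0.28, 0], 0, 1],
    [[0.05, -0.315, -0.02], 0, 1],
    [[0.0555, -0.344, -0.045], 0, 1],
    [[0.0555, -0.344, -0.08], 0, 1]
  ]
}}

```text
t: 24.32
position: [0.5403, -0.4054, 0.1218]
ee_rot: [0.991, -0.133, 0.001, 0.001]
ft_force: [1.6, 0.1, -0.1]
width: 0.0869
grasp_force: 0.0
```

{"api": "arm_command", "payload": {
  "increments": [
    [[0, 0, -0.035], 0, 1],
    [[0, 0, -0.062], 0, 1],
    [[0, 0, -0.062], 0, 1],
    [[0, 0, -0.062], 0, 1],
    [[0, 0, -0.062], 0, 1],
    [[0, 0, -0.062], 0, 1]
  ]
}}

```text
t: 24.82
position: [0.5412, -0.4004, 0.064]
ee_rot: [0.991, -0.131, 0.002, 0.001]
ft_force: [0.1, -0.1, 0.4]
width: 0.0874
grasp_force: 0.0
```

{"api": "arm_command", "payload": {
  "increments": [
    [[-0.001, 0, -0.03], 0, 1],
    [[-0.001, 0, -0.054], 0, 1],
    [[-0.001, 0, -0.054], 0, 1],
    [[-0.001, 0, -0.054], 0, 1],
    [[-0.001, 0, -0.054], 0, 0.4],
    [[-0.001, 0, -0.054], 0, 0.4],
    [[-0.001, 0, -0.054], 0, 0.4],
    [[-0.001, 0, -0.054], 0, 0.4],
    [[-0.001, 0, -0.054], 0, 0.4],
    [[-0.001, 0, -0.054], 0, 0.4]
  ]
}}

```text
t: 25.65
position: [0.539, -0.4001, 0.0083]
ee_rot: [0.991, -0.131, 0.0, 0.0]
ft_force: [0.6, -1.6, 0.7]
width: 0.0548
grasp_force: 0.3
```

{"api": "arm_command", "payload": {
  "increments": [
    [[0, 0, 0], 0, 0.4],
    [[0, 0, 0], 0, 0.4],
    [[0, 0, 0], 0, 0.4]
  ]
}}

```text
t: 25.9
position: [0.539, -0.4, 0.0083]
ee_rot: [0.991, -0.131, 0.0, 0.0]
ft_force: [-1.7, 0.7, 3.2]
width: 0.0546
grasp_force: 30.0
```

{"api": "arm_command", "payload": {
  "increments": [
    [[0, 0, 0.03], 0, 0.4],
    [[0, 0, 0.065], 0, 0.4],
    [[0, 0, 0.1], 0, 0.4],
    [[0, 0, 0.14], 0, 0.4],
    [[0, 0, 0.17], 0, 0.4],
    [[0, 0, 0.183], 0, 0.4],
    [[0, 0, 0.183], 0, 0.4],
    [[-0.003, 0.02, 0.183], 0, 0.4],
    [[-0.007, 0.045, 0.183], 0, 0.4],
    [[-0.013, 0.08, 0.183], 0, 0.4]
  ]
}}

```text
t: 26.73
position: [0.5246, -0.3198, 0.1876]
ee_rot: [0.991, -0.133, -0.002, -0.001]
ft_force: [0.7, 1.6, -0.6]
width: 0.0543
grasp_force: 30.0
```

{"api": "arm_command", "payload": {
  "increments": [
    [[-0.006, 0.036, 0], 0, 0.4],
    [[-0.011, 0.072, 0], 0, 0.4],
    [[-0.017, 0.108, 0], 0, 0.4],
    [[-0.023, 0.144, 0], 0, 0.4],
    [[-0.029, 0.18, 0], 0, 0.4],
    [[-0.034, 0.215, 0], 0, 0.4],
    [[-0.039, 0.245, 0], 0, 0.4],
    [[-0.042, 0.264, 0], 0, 0.4],
    [[-0.042, 0.264, 0], 0, 0.4],
    [[-0.042, 0.264, 0], 0, 0.4]
  ]
}}

```text
t: 27.57
position: [0.4827, -0.055, 0.1892]
ee_rot: [0.992, -0.13, -0.002, 0.0]
ft_force: [0.2, -0.3, -1.4]
width: 0.0544
grasp_force: 30.0
```

{"api": "arm_command", "payload": {
  "increments": [
    [[0, 0, 0], 0, 0.4],
    [[0, 0, 0], 0, 0.4],
    [[0, 0, 0], 0, 0.4],
    [[0, 0, 0], 0, 0.4],
    [[0, 0, 0], 0, 0.4]
  ]
}}

```text
t: 27.98
position: [0.4837, -0.0565, 0.1906]
ee_rot: [0.991, -0.132, -0.0, 0.0]
ft_force: [0.8, -0.0, -1.2]
width: 0.0541
grasp_force: 30.0
```

{"api": "arm_command", "payload": {
  "increments": [
    [[0, 0, -0.01], 0, 0.4],
    [[0, 0, -0.02], 0, 0.4],
    [[0, 0, -0.026], 0, 0.4],
    [[0, 0, -0.032], 0, 0.4],
    [[0, 0, -0.037], 0, 0.4],
    [[0, 0, -0.04], 0, 0.4]
  ]
}}

```text
t: 28.48
position: [0.4836, -0.056, 0.1502]
ee_rot: [0.991, -0.131, -0.0, 0.0]
ft_force: [-0.1, 0.6, -1.1]
width: 0.0546
grasp_force: 30.0
```

{"api": "arm_command", "payload": {
  "increments": [
    [[0, 0, -0.008], 0, 0.4],
    [[0, 0, -0.015], 0, 0.4],
    [[0, 0, -0.021], 0, 0.4],
    [[0, 0, -0.021], 0, 0.4]
  ]
}}

```text
t: 28.82
position: [0.4827, -0.056, 0.1282]
ee_rot: [0.991, -0.131, -0.002, 0.0]
ft_force: [-0.8, 0.3, -1.8]
width: 0.0542
grasp_force: 30.0
```

{"api": "arm_command", "payload": {
  "increments": [
    [[0, 0, -0.001], 0, 0.4],
    [[0, 0, -0.001], 0, 1],
    [[0, 0, -0.001], 0, 1],
    [[0, 0, -0.001], 0, 1],
    [[0, 0, -0.001], 0, 1],
    [[0, 0, -0.001], 0, 1],
    [[0, 0, 0.03], 0, 1],
    [[0, 0, 0.064], 0, 1],
    [[0, 0, 0.064], 0, 1],
    [[0, 0, 0.064], 0, 1]
  ]
}}

```text
t: 29.65
position: [0.4852, -0.0556, 0.196]
ee_rot: [0.991, -0.131, 0.003, -0.001]
ft_force: [0.1, 0.4, 0.0]
width: 0.0866
grasp_force: 0.0
```

{"api": "arm_command", "payload": {
  "increments": [
    [[0, 0, 0.005], 0, 0],
    [[0.003, 0.04, 0.005], 0, 0],
    [[0.006, 0.08, 0.005], 0, 0],
    [[0.009, 0.119, 0], 0, 0],
    [[0.009, 0.119, 0], 0, 0],
    [[0.009, 0.119, 0], 0, 0],
    [[0.009, 0.119, -0.035], 0, 0],
    [[0.009, 0.119, -0.07], 0, 0],
    [[0.009, 0.119, -0.095], 0, 0],
    [[0.009, 0.119, -0.095], 0, 0]
  ]
}}

```text
t: 30.48
position: [0.4891, 0.0607, 0.0939]
ee_rot: [0.991, -0.132, -0.005, 0.003]
ft_force: [-0.5, -0.3, -0.1]
width: 0.0287
grasp_force: 0.0
```

{"api": "arm_command", "payload": {
  "increments": [
    [[0, 0, 0], 0, 0],
    [[0, 0, 0], 0, 0],
    [[0, 0, 0], 0, 0],
    [[0, 0, 0], 0, 0],
    [[0, 0, 0], 0, 0],
    [[0, 0, 0], 0, 0]
  ]
}}

```text
t: 30.98
position: [0.4931, 0.0632, 0.0997]
ee_rot: [0.991, -0.131, 0.001, -0.0]
ft_force: [-0.0, -0.0, -0.7]
width: 0.0005
grasp_force: 0.0
```

```bash
python3 - <<'E'
from h import *
t,s=snap('top','top8'),snap('side','side8'); print(get_state()['position'])
for n,v in(('t',[t]),('s',[s])):
    r=locate('S',v,(.3857,.2872)); print(n,r[0].round(4),r[2])
cv2.imwrite('pics/h8.png',np.hstack([cv2.resize(t['pixels'][115:220,190:330],(400,300),interpolation=2),cv2.resize(s['pixels'][125:240,165:318],(400,300),interpolation=2)])[:,:,::-1])
E
```

```text
[0.49291416 0.06322571 0.09925176]
t [0.3926 0.2393] [(1538, 468)]
s [0.3963 0.238 ] [(1559, 537)]
```

View pics/h8.png

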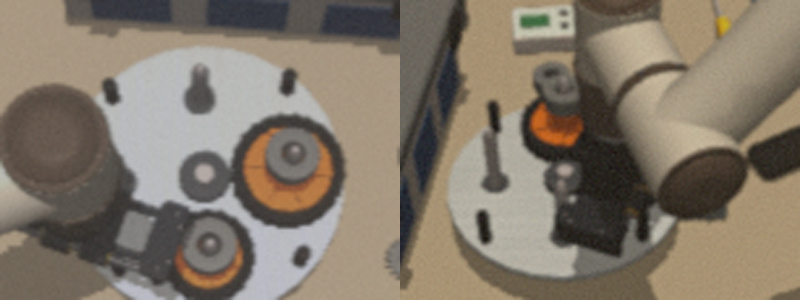

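M and its collar are on at (210,250) of the top crop, and the fingers are shut behind the knob. I'll push.

{"api": "arm_command", "payload": {
  "increments": [
    [[-0.009, -0.007, 0], 0, 0],
    [[-0.018, -0.016, 0], 0, 0],
    [[-0.025, -0.025, 0], 0, 0],
    [[-0.032, -0.034, 0], 0, 0],
    [[-0.038, -0.044, 0], 0, 0],
    [[-0.043, -0.055, 0], 0, 0],
    [[-0.048, -0.066, 0], 0, 0],
    [[-0.051, -0.077, 0], 0, 0],
    [[-0.053, -0.089, 0], 0, 0],
    [[-0.054, -0.1, 0], 0, 0]
  ]
}}

```text
t: 31.92
position: [0.4414, -0.0366, 0.1]
ee_rot: [0.991, -0.131, 0.004, -0.002]
ft_force: [5.9, 3.8, -0.7]
width: 0.0003
grasp_force: 2.7
```

{"api": "arm_command", "payload": {
  "increments": [
    [[0, -0.012, 0], 0, 0],
    [[0.001, -0.024, 0], 0, 0],
    [[0.003, -0.035, 0], 0, 0],
    [[0.005, -0.047, 0], 0, 0],
    [[0.009, -0.058, 0], 0, 0],
    [[0.014, -0.068, 0], 0, 0],
    [[0.02, -0.079, 0], 0, 0],
    [[0.024, -0.085, 0], 0, 0],
    [[0.024, -0.085, 0], 0, 0],
    [[0.024, -0.085, 0], 0, 0]
  ]
}}

```text
t: 32.75
position: [0.462, -0.1222, 0.0985]
ee_rot: [0.991, -0.132, -0.001, 0.0]
ft_force: [0.1, 0.4, -0.0]
width: 0.0006
grasp_force: 0.0
```

{"api": "arm_command", "payload": {
  "increments": [
    [[-0.01, 0.01, 0.01], 0, 0],
    [[-0.015, 0.01, 0.045], 0, 0],
    [[-0.015, 0.01, 0.085], 0, 0],
    [[-0.015, 0.01, 0.095], 0, 1],
    [[-0.015, 0.01, 0.095], 0, 1]
  ]
}}

```text
t: 33.17
position: [0.4494, -0.1114, 0.1975]
ee_rot: [0.991, -0.13, 0.004, -0.001]
ft_force: [0.2, 0.2, -0.2]
width: 0.0076
grasp_force: 0.0
```

```bash
python3 - <<'E'
from h import *
t,s=snap('top','top9'),snap('side','side9'); print(get_state()['position'])
for n,v in(('t',[t]),('s',[s])):
    r=locate('S',v,(.3857,.2872)); print(n,r[0].round(4),r[2])
a=np.hstack([cv2.resize(t['pixels'],(400,300)),cv2.resize(s['pixels'],(400,300))])
cv2.imwrite('pics/h9.png',np.vstack([a,np.hstack([cv2.resize(t['pixels'][115:220,190:330],(400,300),interpolation=2),cv2.resize(s['pixels'][125:240,165:318],(400,300),interpolation=2)])])[:,:,::-1])
E
```

```text
[ 0.44696225 -0.1113509   0.19362995]
t [0.3855 0.2865] [(503, 472)]
s [0.386  0.2879] [(597, 571)]
```

View pics/h9.png

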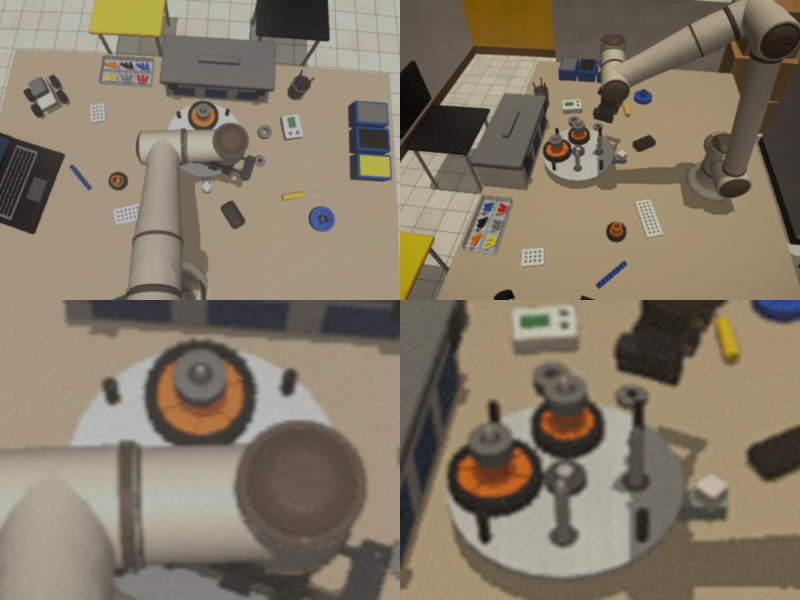

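Both sets are advanced correctly, with L at (490,460) and M at (567,410) in the side crop. S is still at (0.386,0.287), and I'm going for it now.

{"api": "arm_command", "payload": {
  "increments": [
    [[-0.006, 0.04, 0], 0, 1],
    [[-0.012, 0.08, 0], 0, 1],
    [[-0.018, 0.12, 0], 0, 1],
    [[-0.024, 0.16, 0], 0, 1],
    [[-0.03, 0.2, 0], 0, 1],
    [[-0.036, 0.24, 0], 0, 1],
    [[-0.042, 0.28, 0], 0, 1],
    [[-0.048, 0.32, 0], 0, 1],
    [[-0.054, 0.355, -0.015], 0, 1],
    [[-0.058, 0.38, -0.04], 0, 1]
  ]
}}

```text
t: 34.1
position: [0.3895, 0.2717, 0.1539]
ee_rot: [0.992, -0.13, 0.001, -0.001]
ft_force: [-0.4, 0.6, 0.1]
width: 0.0802
grasp_force: 0.0
```

{"api": "arm_command", "payload": {
  "increments": [
    [[-0.003, 0.019, -0.03], 0, 1],
    [[-0.003, 0.019, -0.053], 0, 1],
    [[-0.003, 0.019, -0.053], 0, 1],
    [[-0.003, 0.019, -0.053], 0, 1],
    [[-0.003, 0.019, -0.053], 0, 1],
    [[-0.003, 0.019, -0.053], 0, 1],
    [[-0.003, 0.019, -0.053], 0, 1],
    [[-0.003, 0.019, -0.053], 0, 1]
  ]
}}

```text
t: 34.77
position: [0.3873, 0.2872, 0.102]
ee_rot: [0.991, -0.131, 0.001, -0.001]
ft_force: [0.0, -0.1, 0.7]
width: 0.0869
grasp_force: 0.0
```

{"api": "arm_command", "payload": {
  "increments": [
    [[-0.001, 0, -0.035], 0, 1],
    [[-0.001, 0, -0.068], 0, 1],
    [[-0.001, 0, -0.068], 0, 1],
    [[-0.001, 0, -0.068], 0, 1],
    [[-0.001, 0, -0.068], 0, 0.2],
    [[-0.001, 0, -0.068], 0, 0.2],
    [[-0.001, 0, -0.068], 0, 0.2],
    [[-0.001, 0, -0.068], 0, 0.2],
    [[-0.001, 0, -0.068], 0, 0.2],
    [[-0.001, 0, -0.068], 0, 0.2]
  ]
}}

```text
t: 35.6
position: [0.3859, 0.2874, 0.0333]
ee_rot: [0.991, -0.131, 0.0, -0.001]
ft_force: [-0.1, -0.2, 0.2]
width: 0.0548
grasp_force: 0.0
```

{"api": "arm_command", "payload": {
  "increments": [
    [[0, 0, 0], 0, 0.2],
    [[0, 0, 0], 0, 0.2],
    [[0, 0, 0], 0, 0.2],
    [[0, 0, 0], 0, 0.2]
  ]
}}

```text
t: 35.93
position: [0.3857, 0.287, 0.0328]
ee_rot: [0.991, -0.131, -0.0, 0.0]
ft_force: [0.5, -0.4, 0.5]
width: 0.0357
grasp_force: 30.0
```

Lift it and move to the post: (+0.098, -0.343).

{"api": "arm_command", "payload": {
  "increments": [
    [[0, 0, 0.03], 0, 0.2],
    [[0, 0, 0.06], 0, 0.2],
    [[0, 0, 0.1], 0, 0.2],
    [[0, 0, 0.14], 0, 0.2],
    [[0, 0, 0.17], 0, 0.2],
    [[0, 0, 0.182], 0, 0.2],
    [[0, 0, 0.182], 0, 0.2],
    [[0.006, -0.02, 0.182], 0, 0.2],
    [[0.013, -0.045, 0.182], 0, 0.2],
    [[0.023, -0.08, 0.182], 0, 0.2]
  ]
}}

```text
t: 36.77
position: [0.4079, 0.2068, 0.2128]
ee_rot: [0.992, -0.13, -0.001, 0.001]
ft_force: [0.5, -0.7, -0.9]
width: 0.0361
grasp_force: 30.0
```

{"api": "arm_command", "payload": {
  "increments": [
    [[0.01, -0.035, 0], 0, 0.2],
    [[0.02, -0.07, 0], 0, 0.2],
    [[0.03, -0.105, 0], 0, 0.2],
    [[0.04, -0.14, 0], 0, 0.2],
    [[0.05, -0.175, 0], 0, 0.2],
    [[0.06, -0.21, 0], 0, 0.2],
    [[0.069, -0.24, 0], 0, 0.2],
    [[0.075, -0.263, 0], 0, 0.2],
    [[0.075, -0.263, 0], 0, 0.2],
    [[0.075, -0.263, 0], 0, 0.2]
  ]
}}

```text
t: 37.6
position: [0.4827, -0.057, 0.2125]
ee_rot: [0.991, -0.133, -0.002, 0.0]
ft_force: [-0.2, -0.6, -1.2]
width: 0.0361
grasp_force: 30.0
```

{"api": "arm_command", "payload": {
  "increments": [
    [[0, 0, 0], 0, 0.2],
    [[0, 0, 0], 0, 0.2],
    [[0, 0, 0], 0, 0.2],
    [[0, 0, 0], 0, 0.2],
    [[0, 0, 0], 0, 0.2]
  ]
}}

```text
t: 38.02
position: [0.4837, -0.0552, 0.2148]
ee_rot: [0.991, -0.13, 0.0, -0.0]
ft_force: [0.3, 0.2, -1.6]
width: 0.0359
grasp_force: 30.0
```

{"api": "arm_command", "payload": {
  "increments": [
    [[0, 0, -0.01], 0, 0.2],
    [[0, 0, -0.02], 0, 0.2],
    [[0, 0, -0.025], 0, 0.2],
    [[0, 0, -0.03], 0, 0.2],
    [[0, 0, -0.034], 0, 0.2],
    [[0, 0, -0.038], 0, 0.2]
  ]
}}

```text
t: 38.52
position: [0.4837, -0.0559, 0.1761]
ee_rot: [0.991, -0.131, -0.0, 0.0]
ft_force: [0.3, 0.6, -0.8]
width: 0.0358
grasp_force: 30.0
```

{"api": "arm_command", "payload": {
  "increments": [
    [[0, 0, -0.006], 0, 0.2],
    [[0, 0, -0.012], 0, 0.2]
  ]
}}

```text
t: 38.68
position: [0.484, -0.0559, 0.1644]
ee_rot: [0.991, -0.131, 0.0, -0.0]
ft_force: [0.2, 0.5, -1.0]
width: 0.0359
grasp_force: 30.0
```

{"api": "arm_command", "payload": {
  "increments": [
    [[0, 0, -0.01], 0, 0.2],
    [[0, 0, -0.02], 0, 0.2],
    [[0, 0, -0.03], 0, 0.2],
    [[0, 0, -0.04], 0, 0.2],
    [[0, 0, -0.05], 0, 0.2],
    [[0, 0, -0.058], 0, 0.2],
    [[0, 0, -0.064], 0, 0.2],
    [[0, 0, -0.066], 0, 0.2],
    [[0, 0, -0.066], 0, 0.2]
  ]
}}

```text
t: 39.43
position: [0.4836, -0.0559, 0.0983]
ee_rot: [0.991, -0.131, -0.0, 0.0]
ft_force: [-0.3, -0.2, -1.8]
width: 0.036
grasp_force: 30.0
```

{"api": "arm_command", "payload": {
  "increments": [
    [[0, 0, 0], 0, 0.2],
    [[0, 0, 0], 0, 1],
    [[0, 0, 0], 0, 1],
    [[0, 0, 0], 0, 1],
    [[0, 0, 0], 0, 1],
    [[0, 0, 0], 0, 1],
    [[0, 0, 0], 0, 1],
    [[0, 0, 0], 0, 1]
  ]
}}

```text
t: 40.1
position: [0.4838, -0.0559, 0.0989]
ee_rot: [0.991, -0.131, 0.0, -0.0]
ft_force: [0.3, -0.2, 0.9]
width: 0.0744
grasp_force: 0.0
```

{"api": "arm_command", "payload": {
  "increments": [
    [[0, 0, 0.03], 0, 1],
    [[0, 0, 0.065], 0, 1],
    [[0, 0, 0.1], 0, 1],
    [[0, 0, 0.105], 0, 1],
    [[0, 0, 0.105], 0, 1]
  ]
}}

```text
t: 40.52
position: [0.4855, -0.0556, 0.2066]
ee_rot: [0.991, -0.131, 0.003, -0.001]
ft_force: [0.8, -0.2, -0.7]
width: 0.0867
grasp_force: 0.0
```

```bash
python3 - <<'E'
from h import *
t,s=snap('top','top10'),snap('side','side10'); print(get_state()['position'])
for n,v in(('t',[t]),('s',[s])):
    r=locate('C',v,(.632,-.291)); print(n,r[0].round(4),r[2])
E
```

```text
[ 0.48307655 -0.05581397  0.20306529]
t [ 0.632  -0.2911] [(270, 280)]
s [ 0.6335 -0.3075] [(4181, 185)]
```

{"api": "arm_command", "payload": {
  "increments": [
    [[0.02, -0.033, 0], 0, 1],
    [[0.041, -0.066, 0], 0, 1],
    [[0.062, -0.099, 0], 0, 1],
    [[0.083, -0.132, 0], 0, 1],
    [[0.104, -0.165, 0], 0, 1],
    [[0.125, -0.198, 0], 0, 1],
    [[0.14, -0.222, 0], 0, 1],
    [[0.148, -0.235, -0.02], 0, 1],
    [[0.148, -0.235, -0.055], 0, 1],
    [[0.148, -0.235, -0.09], 0, 1]
  ]
}}

```text
t: 41.45
position: [0.6314, -0.292, 0.1104]
ee_rot: [0.991, -0.132, -0.001, -0.0]
ft_force: [-0.3, 0.3, -1.1]
width: 0.087
grasp_force: 0.0
```

{"api": "arm_command", "payload": {
  "increments": [
    [[0, 0, -0.03], 0, 1],
    [[0, 0, -0.052], 0, 1],
    [[0, 0, -0.052], 0, 1],
    [[0, 0, -0.052], 0, 1],
    [[0, 0, -0.052], 0, 1],
    [[0, 0, -0.052], 0, 1]
  ]
}}

```text
t: 41.95
position: [0.6331, -0.2912, 0.0637]
ee_rot: [0.991, -0.131, 0.002, 0.0]
ft_force: [1.1, 0.8, 0.7]
width: 0.0872
grasp_force: 0.0
```

{"api": "arm_command", "payload": {
  "increments": [
    [[-0.001, 0, -0.03], 0, 1],
    [[-0.001, 0, -0.054], 0, 1],
    [[-0.001, 0, -0.054], 0, 1],
    [[-0.001, 0, -0.054], 0, 1],
    [[-0.001, 0, -0.054], 0, 0.4],
    [[-0.001, 0, -0.054], 0, 0.4],
    [[-0.001, 0, -0.054], 0, 0.4],
    [[-0.001, 0, -0.054], 0, 0.4],
    [[-0.001, 0, -0.054], 0, 0.4],
    [[-0.001, 0, -0.054], 0, 0.4]
  ]
}}

```text
t: 42.78
position: [0.631, -0.291, 0.0084]
ee_rot: [0.991, -0.131, 0.0, 0.0]
ft_force: [-1.3, -0.4, 1.8]
width: 0.0555
grasp_force: 30.1
```

{"api": "arm_command", "payload": {
  "increments": [
    [[0, 0, 0], 0, 0.4],
    [[0, 0, 0], 0, 0.4],
    [[0, 0, 0], 0, 0.4]
  ]
}}

```text
t: 43.03
position: [0.631, -0.291, 0.0084]
ee_rot: [0.991, -0.131, 0.0, 0.0]
ft_force: [-0.9, 0.7, 3.5]
width: 0.0555
grasp_force: 30.0
```

{"api": "arm_command", "payload": {
  "increments": [
    [[0, 0, 0.03], 0, 0.4],
    [[0, 0, 0.065], 0, 0.4],
    [[0, 0, 0.1], 0, 0.4],
    [[0, 0, 0.14], 0, 0.4],
    [[0, 0, 0.17], 0, 0.4],
    [[0, 0, 0.19], 0, 0.4],
    [[0, 0, 0.19], 0, 0.4],
    [[-0.012, 0.02, 0.19], 0, 0.4],
    [[-0.028, 0.045, 0.19], 0, 0.4],
    [[-0.048, 0.075, 0.19], 0, 0.4]
  ]
}}

```text
t: 43.87
position: [0.5818, -0.2156, 0.195]
ee_rot: [0.991, -0.132, -0.002, -0.0]
ft_force: [1.0, 0.7, -0.5]
width: 0.0558
grasp_force: 30.0
```

{"api": "arm_command", "payload": {
  "increments": [
    [[-0.02, 0.032, 0], 0, 0.4],
    [[-0.04, 0.064, 0], 0, 0.4],
    [[-0.06, 0.096, 0], 0, 0.4],
    [[-0.08, 0.128, 0], 0, 0.4],
    [[-0.093, 0.15, 0], 0, 0.4],
    [[-0.1, 0.16, 0], 0, 0.4],
    [[-0.1, 0.16, 0], 0, 0.4],
    [[-0.1, 0.16, 0], 0, 0.4],
    [[-0.1, 0.16, 0], 0, 0.4],
    [[-0.1, 0.16, 0], 0, 0.4]
  ]
}}

```text
t: 44.7
position: [0.4833, -0.0566, 0.1973]
ee_rot: [0.991, -0.132, -0.0, 0.0]
ft_force: [0.8, -0.0, -1.4]
width: 0.0554
grasp_force: 30.0
```

{"api": "arm_command", "payload": {
  "increments": [
    [[0, 0, 0], 0, 0.4],
    [[0, 0, 0], 0, 0.4],
    [[0, 0, 0], 0, 0.4]
  ]
}}

```text
t: 44.95
position: [0.483, -0.0564, 0.1975]
ee_rot: [0.991, -0.132, -0.0, 0.0]
ft_force: [0.9, 0.1, -0.8]
width: 0.056
grasp_force: 30.0
```

{"api": "arm_command", "payload": {
  "increments": [
    [[0, 0.0005, -0.01], 0, 0.4],
    [[0, 0.0005, -0.02], 0, 0.4],
    [[0, 0.0005, -0.028], 0, 0.4],
    [[0, 0.0005, -0.035], 0, 0.4],
    [[0, 0.0005, -0.042], 0, 0.4],
    [[0, 0.0005, -0.047], 0, 0.4]
  ]
}}

```text
t: 45.45
position: [0.4826, -0.0555, 0.15]
ee_rot: [0.991, -0.131, -0.0, 0.0]
ft_force: [-0.1, -0.6, -1.3]
width: 0.0556
grasp_force: 30.0
```

{"api": "arm_command", "payload": {
  "increments": [
    [[0, 0, -0.008], 0, 0.4],
    [[0, 0, -0.015], 0, 0.4],
    [[0, 0, -0.022], 0, 0.4],
    [[0, 0, -0.022], 0, 0.4]
  ]
}}

```text
t: 45.78
position: [0.4817, -0.0555, 0.1271]
ee_rot: [0.991, -0.131, -0.002, 0.0]
ft_force: [-1.1, -0.4, -1.3]
width: 0.0557
grasp_force: 30.0
```

{"api": "arm_command", "payload": {
  "increments": [
    [[0, 0, 0], 0, 0.4],
    [[0, 0, 0], 0, 1],
    [[0, 0, 0], 0, 1],
    [[0, 0, 0], 0, 1],
    [[0, 0, 0], 0, 1],
    [[0, 0, 0], 0, 1],
    [[0, 0, 0.03], 0, 1],
    [[0, 0, 0.065], 0, 1],
    [[0, 0, 0.065], 0, 1],
    [[0, 0, 0.065], 0, 1]
  ]
}}

```text
t: 46.62
position: [0.4842, -0.0551, 0.1961]
ee_rot: [0.991, -0.131, 0.003, -0.001]
ft_force: [-0.8, -0.6, -1.3]
width: 0.0864
grasp_force: 0.0
```

{"api": "arm_command", "payload": {
  "increments": [
    [[0, 0, 0.005], 0, 0],
    [[0.003, 0.04, 0.005], 0, 0],
    [[0.006, 0.08, 0.005], 0, 0],
    [[0.01, 0.1185, 0], 0, 0],
    [[0.01, 0.1185, 0], 0, 0],
    [[0.01, 0.1185, 0], 0, 0],
    [[0.01, 0.1185, -0.035], 0, 0],
    [[0.01, 0.1185, -0.07], 0, 0],
    [[0.01, 0.1185, -0.095], 0, 0],
    [[0.01, 0.1185, -0.095], 0, 0]
  ]
}}

```text
t: 47.45
position: [0.4891, 0.0607, 0.0939]
ee_rot: [0.991, -0.132, -0.005, 0.003]
ft_force: [-1.4, -0.6, 0.0]
width: 0.0286
grasp_force: 0.0
```

{"api": "arm_command", "payload": {
  "increments": [
    [[0, 0, 0], 0, 0],
    [[0, 0, 0], 0, 0],
    [[0, 0, 0], 0, 0],
    [[0, 0, 0], 0, 0],
    [[0, 0, 0], 0, 0],
    [[0, 0, 0], 0, 0]
  ]
}}

```text
t: 47.95
position: [0.4931, 0.0633, 0.0996]
ee_rot: [0.991, -0.131, 0.001, -0.0]
ft_force: [0.5, -0.2, 0.1]
width: 0.0004
grasp_force: 0.0
```

```bash
python3 - <<'E'
from h import *
t,s=snap('top','top11'),snap('side','side11'); print(get_state()['position'])
cv2.imwrite('pics/h11.png',np.hstack([cv2.resize(t['pixels'][115:220,190:330],(400,300),interpolation=2),cv2.resize(s['pixels'][125:240,165:318],(400,300),interpolation=2)])[:,:,::-1])
E
```

```text
[0.49292617 0.06319818 0.0992445 ]
```

View pics/h11.png

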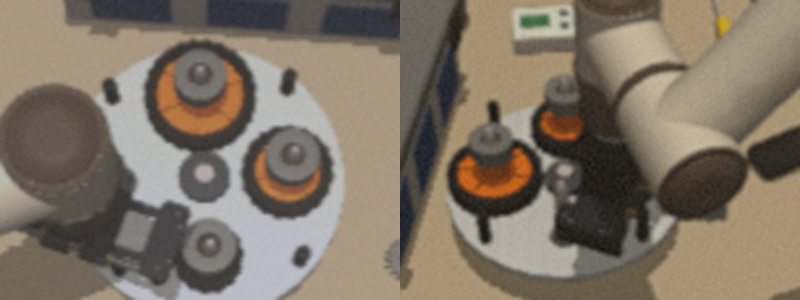

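All three sets are on, with S and its collar at (210,252) of the top crop. I'll do the last push, then retreat up and away.

{"api": "arm_command", "payload": {
  "increments": [
    [[-0.009, -0.007, 0], 0, 0],
    [[-0.018, -0.016, 0], 0, 0],
    [[-0.025, -0.025, 0], 0, 0],
    [[-0.032, -0.034, 0], 0, 0],
    [[-0.038, -0.044, 0], 0, 0],
    [[-0.043, -0.055, 0], 0, 0],
    [[-0.048, -0.066, 0], 0, 0],
    [[-0.051, -0.077, 0], 0, 0],
    [[-0.053, -0.089, 0], 0, 0],
    [[-0.054, -0.1, 0], 0, 0]
  ]
}}

```text
t: 48.88
position: [0.4414, -0.0366, 0.1]
ee_rot: [0.991, -0.131, 0.004, -0.002]
ft_force: [5.0, 2.7, -0.5]
width: 0.0006
grasp_force: 2.7
```

{"api": "arm_command", "payload": {
  "increments": [
    [[0, -0.012, 0], 0, 0],
    [[0.001, -0.024, 0], 0, 0],
    [[0.003, -0.035, 0], 0, 0],
    [[0.005, -0.047, 0], 0, 0],
    [[0.009, -0.058, 0], 0, 0],
    [[0.014, -0.068, 0], 0, 0],
    [[0.02, -0.079, 0], 0, 0],
    [[0.024, -0.085, 0], 0, 0],
    [[0.024, -0.085, 0], 0, 0],
    [[0.024, -0.085, 0], 0, 0]
  ]
}}

```text
t: 49.72
position: [0.4621, -0.1222, 0.0985]
ee_rot: [0.991, -0.132, -0.001, 0.0]
ft_force: [-0.7, -0.4, 0.4]
width: 0.0004
grasp_force: 0.0
```

{"api": "arm_command", "payload": {
  "increments": [
    [[-0.01, 0.01, 0.01], 0, 0],
    [[-0.015, 0.01, 0.045], 0, 0],
    [[-0.015, 0.01, 0.085], 0, 0],
    [[-0.015, 0.01, 0.12], 0, 0],
    [[-0.02, -0.03, 0.13], 0, 0],
    [[-0.02, -0.07, 0.13], 0, 0],
    [[-0.02, -0.11, 0.13], 0, 0],
    [[-0.02, -0.15, 0.13], 0, 0],
    [[-0.02, -0.19, 0.13], 0, 0],
    [[-0.02, -0.23, 0.13], 0, 0]
  ]
}}

```text
t: 50.55
position: [0.4421, -0.3529, 0.2287]
ee_rot: [0.991, -0.131, -0.0, -0.0]
ft_force: [1.6, -0.1, 0.4]
width: 0.0006
grasp_force: 0.0
```

{"api": "arm_command", "payload": {
  "increments": [
    [[0, -0.04, 0], 0, 0],
    [[0, -0.08, 0], 0, 0],
    [[0, -0.1, 0], 0, 0],
    [[0, -0.1, 0], 0, 0],
    [[0, -0.1, 0], 0, 0],
    [[0, -0.1, 0], 0, 0],
    [[0, -0.1, 0], 0, 0],
    [[0, -0.1, 0], 0, 0]
  ]
}}

```text
t: 51.22
position: [0.4431, -0.4505, 0.2293]
ee_rot: [0.992, -0.13, 0.0, 0.0]
ft_force: [0.4, 0.7, -0.1]
width: 0.0001
grasp_force: 0.0
```

```bash
python3 - <<'E'
from h import *
t,s=snap('top','top12'),snap('side','side12'); print(get_state()['position'])
a=np.hstack([cv2.resize(t['pixels'],(400,300)),cv2.resize(s['pixels'],(400,300))])
cv2.imwrite('pics/h12.png',np.vstack([a,np.hstack([cv2.resize(t['pixels'][115:220,190:330],(400,300),interpolation=2),cv2.resize(s['pixels'][125:240,165:318],(400,300),interpolation=2)])])[:,:,::-1])
E
```

```text
[ 0.44313752 -0.45087025  0.22932139]
```

View pics/h12.png

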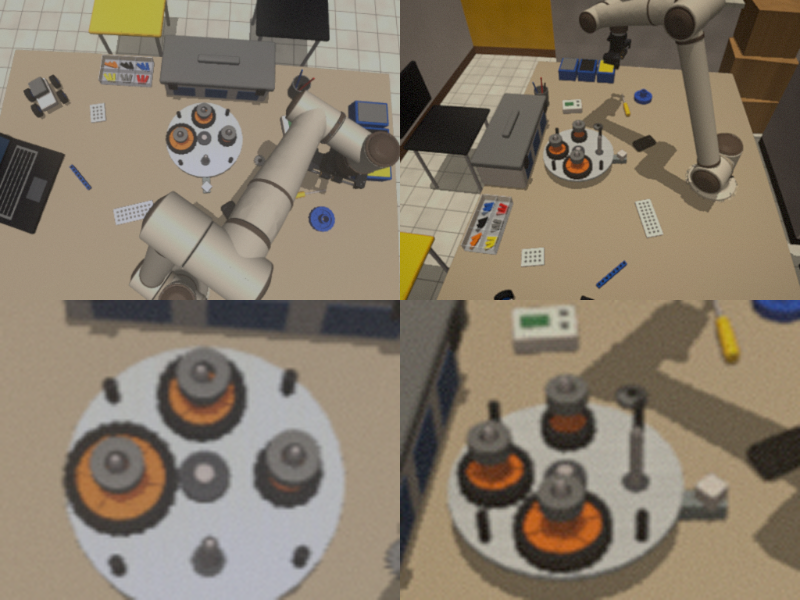

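L, M and S each have their collar, and the empty fourth post is at the pointer, with its foot at (208,560) of the top crop. The other things on the table look undisturbed, so I'm handing in.

```bash
python3 -c "
from workcell import env; print(env.hand_in())"
```

```text
the job is handed in; nothing more can be done
None
```

All three wheel sets (large, medium, small) are on the carousel with their collars, the plate was pushed round one stop after each, and the job was handed in at about 51 s; the hand-in gave no verdict.

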